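# Load the tool presetter and wind the tools under the camera

### The job

Load the presetter: lay every lathe tool holder from the bench into the open part of a lane of its own on the slide, at the loading end, insert side up and butt end towards the clamp bar; then take the nylon-tipped drift and tap each one home with gentle taps on its front until its butt meets the hidden stop under the clamp bar; do not push holders home by hand. Lay the drift back in its notched rest, and with every holder still home wind the crank clockwise until the slide stands against the end of its travel under the camera. Leave everything else on the bench where it is.

Things in the scene. Friction and masses are not known exactly. Their poses are not given: they have to be found in the camera images.
- pockets (a point): Point on the tool slide (aluminium carriage 145 x 190 mm on the presetter's dark base): on the floor of the middle lane at the carriage's front edge, 60 mm above the bench. x points into the pockets, away from the robot; y left along the slide's travel; z up. The cast base juts out 10 mm in front, its top 18 mm below the lane floor. A long holder laid far from the bar tips out over the front edge.
- bar_front (a point): On the floor of the middle lane below the front edge of the dark steel clamp bar, 75 mm in from the carriage's front edge; axes as the pockets point. Three lanes, centred at y = -60, 0 and +60 mm, 25 mm wide, lie open from the front edge to here, between ribs 6 mm high for the first 36 mm, then 14 mm high. The bar's top is 34 mm above the floor.
- bar_top (a point): Middle of the clamp bar's top. Under the bar each lane goes on as a pocket 27 mm wide, 24 mm high. In each pocket, 35 to 48 mm behind the bar's front edge, is the flat end of a fixed stop screw (14 mm across, 10 mm above the floor) that cannot be seen; the three are set to different depths.
- camera_lens (a point): Middle of the lens at the lower end of the presetter's camera head, 165 mm above the bench: an upright cylinder 58 mm across reaching up to 310 mm, on an arm from a column 335 mm high behind it, fixed over the measuring end. Keep the arm and carried things clear of it.
- slide (a joint): Position of the tool slide on its rails in m: 0 at the loading end, 0.150 hard against the end of its travel under the camera; it moves to the right (-y of the pockets point). Driven by the crank: 50 mm a turn. It stays where it is left.
- crank (a joint): Angle of the hand crank in rad about its upright shaft, growing clockwise seen from above, 0 to 18.85 (3 turns); 0 is the loading end. About 1 to 2 N at the knob turns it. At 0 the crank arm points along -x of the pockets point.
- crank_axis (a point): Point on the crank's shaft axis at the height of the middle of the crank knob, 126 mm above the bench, on the left end of the presetter; the shaft stands upright on a gearbox.
- knob_mid (a point): Middle of the crank knob: a black upright knob, 46 mm tall, 17 to 22 mm across, that spins freely on its pin, 50 mm from the crank's shaft axis; the flat crank arm is 24 mm below this point.
- holder_a_mid (a point): Centre of a lathe tool holder, present in some starts only (else None): a bright square steel bar 100 mm long, 20 mm wide and 20 mm high, 0.3 kg give or take a fifth. x runs along it to the plain butt end, z up when it lies right way up; the last 23 mm at the other end are the head (15.5 mm high, with a small brass-coloured insert on top, level with the shank) with a flat front face.
- holder_a_butt (a point): Centre of the butt face of that holder, 50 mm from its centre along x.
- holder_b_mid (a point): Centre of a lathe tool holder, present in some starts only (else None): a bright square steel bar 110 mm long, 20 mm wide and 20 mm high, 0.33 kg give or take a fifth. x runs along it to the plain butt end, z up when it lies right way up; the last 23 mm at the other end are the head (15.5 mm high, with a small brass-coloured insert on top, level with the shank) with a flat front face.
- holder_b_butt (a point): Centre of the butt face of that holder, 55 mm from its centre along x.
- holder_c_mid (a point): Centre of a lathe tool holder, present in some starts only (else None): a bright square steel bar 125 mm long, 20 mm wide and 20 mm high, 0.38 kg give or take a fifth. x runs along it to the plain butt end, z up when it lies right way up; the last 23 mm at the other end are the head (15.5 mm high, with a small brass-coloured insert on top, level with the shank) with a flat front face.
- holder_c_butt (a point): Centre of the butt face of that holder, 62.5 mm from its centre along x.
- drift_mid (a point): Middle of the drift's square aluminium handle (80 mm long, 16 x 16 mm, black bands near both ends), halfway up. The drift is a straight bar of 0.11 kg; x points along it to the white nylon tip.
- drift_tip (a point): End of the drift's nylon tip (16 mm across), 85 mm from the middle of the handle, on the bar's axis.
- rest_cradle (a point): Where the middle of the drift's handle lies when the drift is in its rest, 38 mm above the bench: a small grey stand with two notched posts, 58 mm apart along x, each 8 mm thick, 46 mm wide; notches 28 mm wide at the top, 12 mm deep, with the floor 30 mm above the bench. x runs along the drift's place.
- ring_gauge: Bystander: ring gauge, a plain steel ring 62 mm across, 22 mm high; origin under its centre
- insert_case: Bystander: flat grey insert case 62 x 42 x 17 mm; origin under its centre
- driver: Bystander: screwdriver with black handle, 170 mm long; origin under its middle
- tool_tub: Bystander: white plastic tub with a milling tool in it, 85 x 85 x 135 mm; origin under its centre
- oil_bottle: Bystander: oil bottle 52 mm across, 130 mm high; origin under its centre
Not all that is in view belongs to the job. Leave any green or red look-alike of the part that bears holder_a_mid alone. What is shaped like the part that bears drift_mid but brown or turquoise is not meant.

How it is judged:
On the way, in this order (a step that is already met when the one before it is completed fails the run):
1. every holder present is home against its stop, with the slide still near the loading end (((y of holder_a_butt in the frame of pockets between -0.072 and -0.048 m and x of holder_a_butt in the frame of pockets above 0.114 m) or (y of holder_a_butt in the frame of pockets between -0.012 and 0.012 m and x of holder_a_butt in the frame of pockets above 0.118 m) or (y of holder_a_butt in the frame of pockets between 0.048 and 0.072 m and x of holder_a_butt in the frame of pockets above 0.111 m)) and x of each of holder_a_butt, holder_b_butt, holder_c_butt in the frame of pockets below 0.125 m and z of holder_a_butt in the frame of pockets between 0.005 and 0.016 m and angle between each of holder_a_mid, holder_b_mid, holder_c_mid's own z axis and vertical below 0.15 rad and ((y of holder_b_butt in the frame of pockets between -0.072 and -0.048 m and x of holder_b_butt in the frame of pockets above 0.114 m) or (y of holder_b_butt in the frame of pockets between -0.012 and 0.012 m and x of holder_b_butt in the frame of pockets above 0.118 m) or (y of holder_b_butt in the frame of pockets between 0.048 and 0.072 m and x of holder_b_butt in the frame of pockets above 0.111 m)) and z of holder_b_butt in the frame of pockets between 0.005 and 0.016 m and ((y of holder_c_butt in the frame of pockets between -0.072 and -0.048 m and x of holder_c_butt in the frame of pockets above 0.114 m) or (y of holder_c_butt in the frame of pockets between -0.012 and 0.012 m and x of holder_c_butt in the frame of pockets above 0.118 m) or (y of holder_c_butt in the frame of pockets between 0.048 and 0.072 m and x of holder_c_butt in the frame of pockets above 0.111 m)) and z of holder_c_butt in the frame of pockets between 0.005 and 0.016 m and value of joint slide below 0.04 m), for 0.2 s.
2. the slide is wound to the end of its travel under the camera with every holder still home (((y of holder_a_butt in the frame of pockets between -0.072 and -0.048 m and x of holder_a_butt in the frame of pockets above 0.114 m) or (y of holder_a_butt in the frame of pockets between -0.012 and 0.012 m and x of holder_a_butt in the frame of pockets above 0.118 m) or (y of holder_a_butt in the frame of pockets between 0.048 and 0.072 m and x of holder_a_butt in the frame of pockets above 0.111 m)) and x of each of holder_a_butt, holder_b_butt, holder_c_butt in the frame of pockets below 0.125 m and z of holder_a_butt in the frame of pockets between 0.005 and 0.016 m and angle between each of holder_a_mid, holder_b_mid, holder_c_mid's own z axis and vertical below 0.15 rad and ((y of holder_b_butt in the frame of pockets between -0.072 and -0.048 m and x of holder_b_butt in the frame of pockets above 0.114 m) or (y of holder_b_butt in the frame of pockets between -0.012 and 0.012 m and x of holder_b_butt in the frame of pockets above 0.118 m) or (y of holder_b_butt in the frame of pockets between 0.048 and 0.072 m and x of holder_b_butt in the frame of pockets above 0.111 m)) and z of holder_b_butt in the frame of pockets between 0.005 and 0.016 m and ((y of holder_c_butt in the frame of pockets between -0.072 and -0.048 m and x of holder_c_butt in the frame of pockets above 0.114 m) or (y of holder_c_butt in the frame of pockets between -0.012 and 0.012 m and x of holder_c_butt in the frame of pockets above 0.118 m) or (y of holder_c_butt in the frame of pockets between 0.048 and 0.072 m and x of holder_c_butt in the frame of pockets above 0.111 m)) and z of holder_c_butt in the frame of pockets between 0.005 and 0.016 m and value of joint slide above 0.146 m), for 0.2 s.
At the end, for the whole second after the job is handed in: Every holder present lies insert up in its own lane, butt within 2 mm of the hidden stop; the slide is within 4 mm of the end of its travel under the camera, still; the drift lies level along the notches of its rest, middle of its handle within 20 mm of the cradle point (all of step 2 and velocity of joint slide below 0.005 m/s and horizontal distance between drift_mid and rest_cradle below 0.02 m and z of drift_mid in the frame of rest_cradle between -0.006 and 0.008 m and angle between drift_mid's own x axis and vertical between 1.45 and 1.69 rad and angle between the x axis of drift_mid and the x axis of rest_cradle, either way round below 0.25 rad); the robot touches nothing.
It fails at once if a holder is touched by the fingers with its butt more than 23 mm into the pocket (pushed home by hand) ((x of holder_a_butt in the frame of pockets above 0.098 m and z of holder_a_butt in the frame of pockets between 0 and 0.02 m and contact force between the fingers and holder_a above 1 N) or (x of holder_b_butt in the frame of pockets above 0.098 m and z of holder_b_butt in the frame of pockets between 0 and 0.02 m and contact force between the fingers and holder_b above 1 N) or (x of holder_c_butt in the frame of pockets above 0.098 m and z of holder_c_butt in the frame of pockets between 0 and 0.02 m and contact force between the fingers and holder_c above 1 N)).
It fails at once if a holder is struck by the drift with more than 60 N (contact force between drift and holder_a above 60 N or contact force between drift and holder_b above 60 N or contact force between drift and holder_c above 60 N).
It fails at once if a bystander (ring gauge, insert case, screwdriver, tub, oil bottle) is moved more than 50 mm (distance of any of ring_gauge, insert_case, driver, tool_tub, oil_bottle from where it was at the start of the episode above 0.05 m).
Of holder_a, holder_b, holder_c only 2 to 3 are there at a start; the rules pass over those that are not, and their reading is None.
At some moment in a run one of drift may be knocked a few centimetres aside while the robot is not near it.
Once in a run the grip may slacken for a moment while it holds something.
It also fails if it takes over 210 s, if anything falls off the work surface, if the arm or the gripper's body presses on something with over 40 N, if the wrist force passes 120 N, or if a joint passes its speed limit or range.

### The arm

A 7-joint arm with a two-finger parallel gripper is mounted at the origin on the work surface. World frame = base frame: x ahead of the robot, y to its left, z up, the work surface at z = 0. Lengths are in m, angles in rad, forces in N, time in s.
With the tool pointing down it reaches from about 0.4 to 0.925 m from the base axis. Payload 4.1 kg.
Tool frame: the origin (TCP) lies on the centre line of the jaws, within the pads' length; the fingertips stand 17 mm ahead of it and the grasp point (between the pads) lies 2 mm behind it; y points along the fingers, x is the direction in which the jaws open and shut, and the axes are right-handed (so a half turn about y gives the same grasp; the last joint's range is limited). The gripper opens to 85 mm and grips with 20 to 120 N. Pads are 22 mm wide; open, the fingers measure 114 mm over their backs; the gripper's body (76 mm by 85 mm) begins 54 mm behind the grasp point. The pads swing forward as they close: fully open they stand 13 mm farther back than shut.
Start: joints at [-1.298, 0.398, 0.045, 1.537, -0.019, 1.207, -0.051], TCP at [0.236, 0.606, 0.248] pointing down, gripper open.
Joint ranges: [-2.82, 2.82], [-0.49, 2.23], [-1.37, 1.46], [0, 2.46], [-1.36, 4.5], [0.23, 2], [-2.94, 2.94]. Speed limits (rad/s): [2.57, 2.57, 3.14, 3.14, 3.14, 3.14, 3.14].

### API

Orientations are given as a unit quaternion [w, x, y, z].
In Python, from workcell import robot gives the robot as it stands.
- The arm moves only by the tool apply_moves, never from a script. Its argument "steps" is a list of rows, each a list of 6 numbers: the shift along the tool's x, y, z in m, then the turn, a rotation vector about the tool's x, y, z in rad. A call has 1 to 10 rows; each row is the pose to reach, as a shift and turn from the pose commanded when the call began, along the tool's axes at that moment; what a row does not reach only later rows make up. A row lasts 1/8 s, in which the tool goes at most 62.5 mm and 10.7 degrees, less where a joint would pass 70% of its speed; a pose out of reach is approached as far as the arm can. A call with a gripper value outside its range is refused whole. "claw" is the closure, from 0 (fully open) to 1 (shut), set as the call begins (left out, the last holds). The fingers move at their own pace and stop on an object; the grip force is fixed at half the most. Time passes only in rows, so rows that repeat a pose let the fingers close. It gives the time, the measured TCP pose, the force and the opening at its end, in the units of the state.
- robot.state(): the state, without advancing time (a new reading comes with each control period).
- robot.get_image(name): name is "scene" or "top" or "wrist"; returns the picture (400x640x3 uint8, blue, green, red); there is no depth.
- robot.camera_params(name): a dict with "camera_matrix" (3x3 intrinsics, pixels), "rvec" (rotation vector, rad) and "tvec" (3), from world to camera coordinates, as OpenCV has them; the wrist camera has in their place "tool_from_camera" (4x4, takes a point from camera to tool coordinates, whose origin is the TCP and whose axes are the tool frame's). Camera axes: x right, y down, z forward; pixel columns grow to the right and rows downward; lengths in m; the calibration is good to about 2 mm. A picture is of the moment at which its call begins: read the wrist's pose just before it. camera_params takes no time and is no camera call.
- robot.sign_off(): hands the job in, once; it reports no verdict.
The state is a dict: "time": time; "joint_positions": joint angles; "dq": joint speeds; "joint_efforts": joint torques, N m; "tcp_pos": TCP position; "eef_rot": TCP orientation; "contact_force": force on the tool from outside, world axes, zero at the start; "wrist_torque": the same for the moment, N m; "opening": opening from 0.0 (shut) to 1.0 (fully open).
Only numpy, scipy, OpenCV 4.12 (cv2) and the standard library are available. Lean on these libraries where they do the work, as an engineer would, in place of code of your own. Each camera call takes 0.05 s, during which the arm holds its last target.

## Working session

There is one attempt and no reset: what is moved stays moved. The work goes in short steps, Python scripts to look and compute and a tool call to move; the robot and the scene stay as the last step left them, time stands still between calls to the robot, and variables do not carry over. Pictures are saved under pics/ and viewed, and the job is handed in when it is done.

Besides the shell and the picture viewer there is one more tool, called after "Emit:" by a JSON object that holds its "fn" and its "kwargs". apply_moves: Moves the arm, as the interface text tells. Its arguments: {"type":"object","properties":{"steps":{"type":"array","items":{"type":"array","items":{"type":"number"}}},"claw":{"type":"number"}},"required":["steps"]}

```bash
ls; mkdir -p pics
python3 - <<'E'
from workcell import robot
import cv2
s=robot.state();print(s)
for n in ("scene","top","wrist"):
    im=robot.get_image(n);cv2.imwrite(f"pics/{n}0.png",im);print(n,robot.camera_params(n))
E
```

```text
pics
{'time': 0.0, 'joint_positions': array([-1.29801281,  0.39919679,  0.04501027,  1.53787757, -0.0187062 ,
        1.20691778, -0.05072166]), 'dq': array([ 0.00186204,  0.00022982, -0.00245283, -0.00198323, -0.00071852,
       -0.00021521,  0.0011378 ]), 'joint_efforts': array([ 3.38253121e-04, -4.75121784e+01,  1.36501305e+00, -2.54214764e+01,
        1.16756558e-02,  9.56013246e-03, -4.66360817e-06]), 'tcp_pos': array([0.23587314, 0.6050416 , 0.24726095]), 'eef_rot': array([-0.58334574,  0.58420463,  0.39845428, -0.39955837]), 'contact_force': array([ 0.54137583, -0.00759709,  0.02611758]), 'wrist_torque': array([-0.06088517,  0.02309873,  0.02424923]), 'opening': 0.9987344443072005}
scene {'camera_matrix': array([[518.82444965,   0.        , 319.89651991],
       [  0.        , 518.82444965, 200.77097441],
       [  0.        ,   0.        ,   1.        ]]), 'rvec': array([ 1.35812751,  2.11508581, -0.98999271]), 'tvec': array([ 0.20959148, -0.19623329,  2.0571789 ])}
top {'camera_matrix': array([[511.23629823,   0.        , 327.66755131],
       [  0.        , 511.23629823, 200.93348296],
       [  0.        ,   0.        ,   1.        ]]), 'rvec': array([ 2.10499079, -2.15228888,  0.16875978]), 'tvec': array([-0.00913897,  0.49885336,  1.49142067])}
wrist {'camera_matrix': array([[311.49605695,   0.        , 318.14815639],
       [  0.        , 311.49605695, 205.20151817],
       [  0.        ,   0.        ,   1.        ]]), 'tool_from_camera': array([[ 9.99999616e-01, -8.70096270e-04,  1.01131186e-04,
        -4.23705452e-04],
       [-3.63263159e-04, -3.06875770e-01,  9.51749510e-01,
        -1.25126296e-01],
       [-7.97078988e-04, -9.51749182e-01, -3.06875968e-01,
         7.76920013e-02],
       [ 0.00000000e+00,  0.00000000e+00,  0.00000000e+00,
         1.00000000e+00]])}
```

View pics/scene0.png

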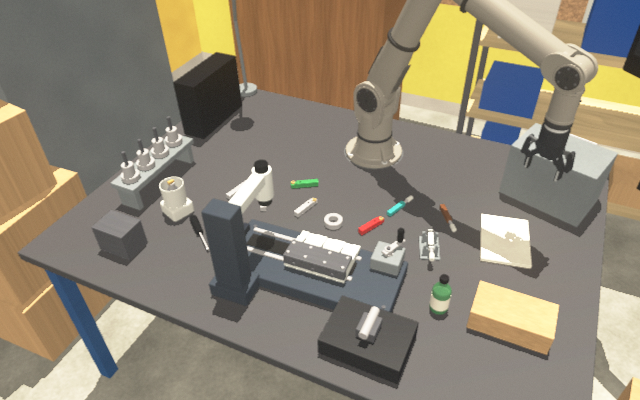

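View pics/top0.png

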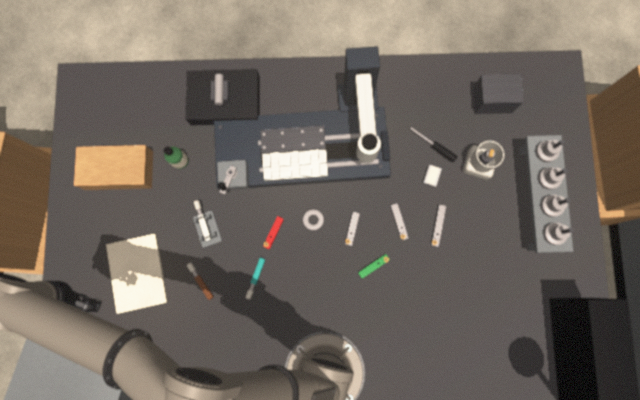

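View pics/wrist0.png

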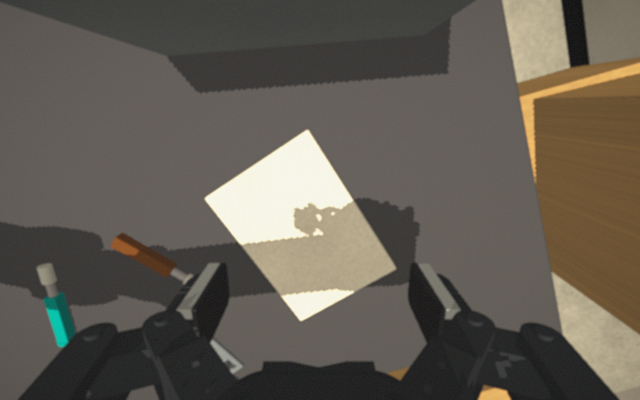

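```bash
cat > h.py <<'E'
import numpy as np, cv2
from workcell import robot
from scipy.spatial.transform import Rotation as R
def q2R(q): return R.from_quat([q[1],q[2],q[3],q[0]]).as_matrix()
def cam(n,s=None):
    p=robot.camera_params(n);K=p['camera_matrix']
    if n=='wrist':
        s=s or robot.state();T=np.eye(4);T[:3,:3]=q2R(s['eef_rot']);T[:3,3]=s['tcp_pos']
        T=T@p['tool_from_camera'];return K,T[:3,:3],T[:3,3]
    r=cv2.Rodrigues(p['rvec'])[0];return K,r.T,-r.T@p['tvec']
def pix(c,u,v,z):
    K,Rm,o=c;d=Rm@np.linalg.solve(K,[u,v,1.]);return o+d*(z-o[2])/d[2]
def proj(c,P):
    K,Rm,o=c;q=K@(Rm.T@(np.asarray(P)-o));return q[:2]/q[2]
def save(name,im,crop=None,sc=1):
    if crop: x0,y0,x1,y1=crop;im=im[y0:y1,x0:x1]
    im=cv2.resize(im,None,fx=sc,fy=sc,interpolation=cv2.INTER_CUBIC);cv2.imwrite(f'pics/{name}.png',im)
def shot(name,n='wrist',crop=None,sc=1):
    s=robot.state();im=robot.get_image(n);cv2.imwrite(f'pics/{name}_raw.png',im);save(name,im,crop,sc)
    np.save(f'pics/{name}.npy',np.array(list(s['tcp_pos'])+list(s['eef_rot'])));return s
def camof(name):
    a=np.load(f'pics/{name}.npy');return cam('wrist',{'tcp_pos':a[:3],'eef_rot':a[3:]})
def st():
    s=robot.state();m=q2R(s['eef_rot']);print('t',round(s['time'],2),'p',s['tcp_pos'].round(4),'F',s['contact_force'].round(1),'op',round(s['opening'],3));print(m.round(3));return s
E
python3 - <<'E'
from h import *
st()
im=cv2.imread('pics/top0.png');save('t1',im,(180,40,380,240),3.9 and 3);save('t2',im,(290,110,490,290),3)
E
```

```text
t 0.15 p [0.236  0.6052 0.2475] F [ 0.3 -0.6  0.5] op 0.999
[[ 0.363 -0.    -0.932]
 [ 0.932 -0.001  0.363]
 [-0.001 -1.    -0.   ]]
```

View pics/t1.png

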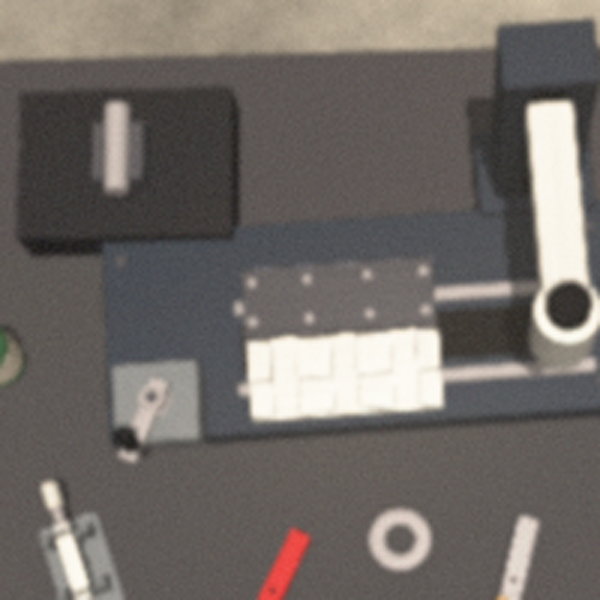

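View pics/t2.png

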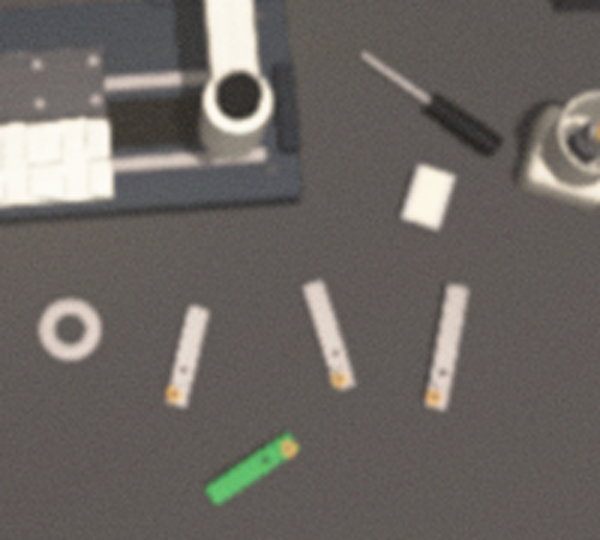

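Run:
```python
from h import *
c=cam('top');print('cam o',c[2].round(3))
A=lambda x,y:(180+x/3,40+y/3)
B=lambda x,y:(290+x/3,110+y/3)
def P(n,f,x,y,z): print(n,pix(c,*f(x,y),z)[:2].round(4))
for n,b,h in (('1',(200,307),(177,405)),('2',(314,283),(345,387)),('3',(458,286),(437,407))):
    p=pix(c,*B(*b),.02);q=pix(c,*B(*h),.02);d=p-q
    print(n,p.round(4)[:2],q.round(4)[:2],'mid',((p+q)/2).round(4)[:2],'len',np.hypot(*d[:2]).round(4),'ang',np.arctan2(d[1],d[0]).round(3))
P('carr FL',A,252,420,.066);P('carr FR',A,443,407,.066)
P('barF L',A,246,338,.094);P('bar F R',A,438,326,.094);P('bar BL',A,243,270,.094);P('barBR',A,432,260,.094)
P('knob',A,127,437,.149);P('shaft',A,152,395,.105)
P('drift tip',A,48,484,.038);
P('rest c',A,78,565,.03)
P('lens',A,568,304,.310)
P('base FL',A,113,440,.042);P('base FR',B,298,200,.042)
```

```text
cam o [ 0.241 -0.033  1.554]
1 [ 0.4652 -0.1071] [ 0.3668 -0.0811] mid [ 0.416  -0.0941] len 0.1018 ang -0.258
2 [ 0.4871 -0.2231] [ 0.3811 -0.2495] mid [ 0.4341 -0.2363] len 0.1092 ang 0.244
3 [ 0.4807 -0.3682] [ 0.3591 -0.3401] mid [ 0.4199 -0.3541] len 0.1248 ang -0.227
carr FL [0.5621 0.1678]
carr FR [ 0.5707 -0.022 ]
barF L [0.6385 0.1699]
bar F R [ 0.646  -0.0191]
bar BL [0.708  0.1729]
barBR [ 0.7136 -0.0145]
knob [0.5307 0.2737]
shaft [0.5807 0.2596]
drift tip [0.5072 0.377 ]
rest c [0.4256 0.3472]
lens [ 0.6025 -0.1305]
base FL [0.55   0.3112]
base FR [ 0.5685 -0.208 ]
```

```bash
cat >> h.py <<'E'
def goto(x,y,z,psi):
    s=robot.state();M=q2R(s['eef_rot']);c,n=np.cos(psi),np.sin(psi)
    T=np.array([[-n,0,-c],[c,0,-n],[0,-1,0.]])
    d=M.T@(np.array([x,y,z])-s['tcp_pos']);r=R.from_matrix(M.T@T).as_rotvec()
    print('row',[round(float(v),4) for v in (*d,*r)]);return d,r
E
python3 - <<'E'
from h import *
goto(.5,.12,.3,.045)
E
```

```text
row [-0.3562, -0.0519, -0.4222, -0.0002, -0.4167, -0.0015]
```

Emit:
{"fn": "apply_moves", "kwargs": {"steps": [[-0.356, -0.052, -0.422, 0, -0.417, 0], [-0.356, -0.052, -0.422, 0, -0.417, 0], [-0.356, -0.052, -0.422, 0, -0.417, 0], [-0.356, -0.052, -0.422, 0, -0.417, 0], [-0.356, -0.052, -0.422, 0, -0.417, 0], [-0.356, -0.052, -0.422, 0, -0.417, 0], [-0.356, -0.052, -0.422, 0, -0.417, 0], [-0.356, -0.052, -0.422, 0, -0.417, 0], [-0.356, -0.052, -0.422, 0, -0.417, 0], [-0.356, -0.052, -0.422, 0, -0.417, 0]], "claw": 0.5}}

```text
time: 1.4
tcp_pos: [0.5018, 0.1152, 0.3008]
eef_rot: [0.49, -0.492, -0.509, 0.509]
contact_force: [0.2, 0.7, 0.4]
opening: 0.499
```

Run:
```python
from h import *
st();shot('w1');goto(.4,-.22,.2,0)
```

```text
t 1.4 p [0.5018 0.1152 0.3008] F [0.2 0.7 0.4] op 0.499
[[-0.035  0.002 -0.999]
 [ 0.999 -0.002 -0.035]
 [-0.002 -1.    -0.002]]
row [-0.3341, 0.1003, 0.1141, 0.0001, 0.0402, -0.0]
```

View pics/w1.png

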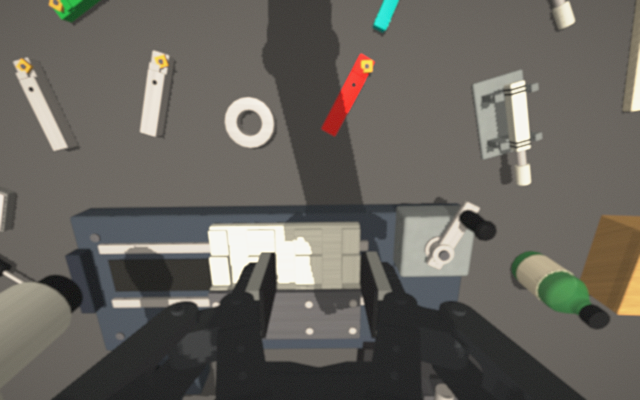

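Run:
```python
from h import *
im=cv2.imread('pics/w1_raw.png');save('w1a',im,(190,190,390,330),4);save('w1b',im,(380,50,580,290),2.5)
```

```text
(no output)
```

View pics/w1a.png

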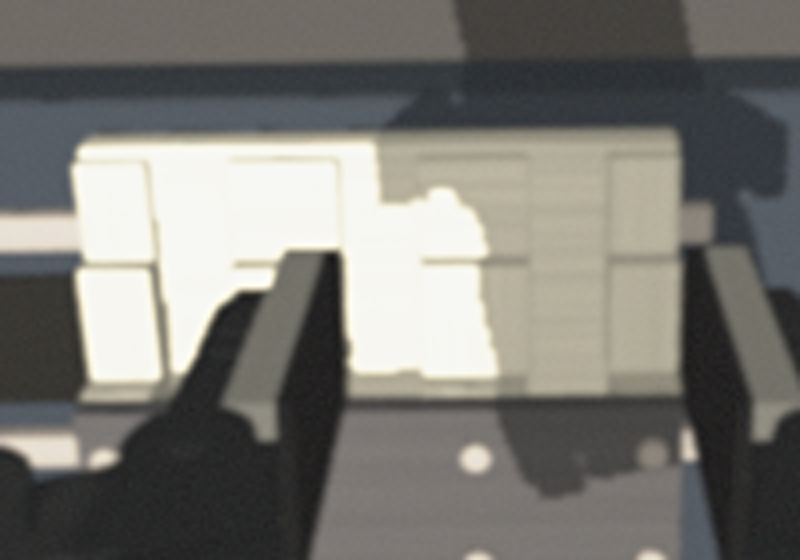

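View pics/w1b.png

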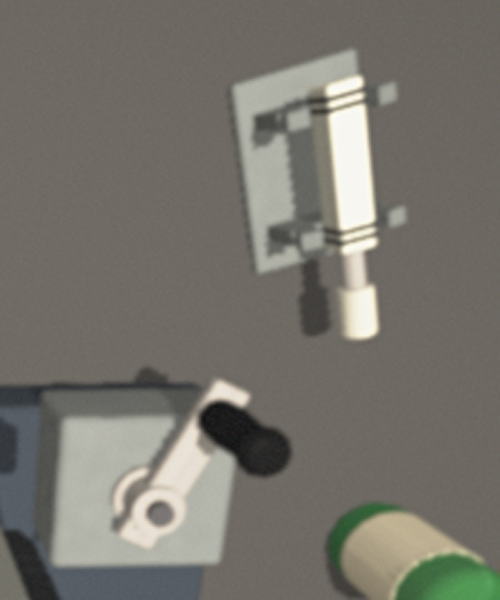

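Emit:
{"fn": "apply_moves", "kwargs": {"steps": [[-0.334, 0.1, 0.114, 0, 0.04, 0], [-0.334, 0.1, 0.114, 0, 0.04, 0], [-0.334, 0.1, 0.114, 0, 0.04, 0], [-0.334, 0.1, 0.114, 0, 0.04, 0], [-0.334, 0.1, 0.114, 0, 0.04, 0], [-0.334, 0.1, 0.114, 0, 0.04, 0], [-0.334, 0.1, 0.114, 0, 0.04, 0], [-0.334, 0.1, 0.114, 0, 0.04, 0]]}}

```text
time: 2.45
tcp_pos: [0.4018, -0.2164, 0.2001]
eef_rot: [-0.498, 0.498, 0.502, -0.502]
contact_force: [-0.7, -0.1, 0.1]
opening: 0.497
```

Run:
```python
from h import *
c=camof('w1')
A=lambda x,y:(190+x/4,190+y/4)
B=lambda x,y:(380+x/2.5,50+y/2.5)
def P(n,f,x,y,z): print(n,pix(c,*f(x,y),z)[:2].round(4))
P('lane mid L edge front',A,420,155,.06);P('mid R edge front',A,341,155,.06)
P('lane left',A,608,153,.06);P('left R',A,526,154,.06)
P('lane right L',A,228,158,.06);P('right R',A,150,158,.06)
P('rib corner FL',A,682,152,.066);P('rib corner FR',A,75,162,.066)
P('step y262 L',A,680,258,.066);P('step R',A,78,262,.066)
P('bar bottom mid',A,350,392,.06);P('bar top front L',A,683,400,.094);P('bar top front mid',A,345,404,.094)
P('bar L bottom',A,683,375,.06)
P('front face bottom L',A,680,130,.042);P('front face bottom R',A,85,137,.042)
P('shaft',B,160,513,.102);P('knob top',B,263,452,.149);P('knob bot',B,225,420,.103)
P('drift tail',B,338,85,.046);P('dr front handle',B,354,246,.046);P('tip',B,361,325,.038)
shot('w2')
im=cv2.imread('pics/w2_raw.png')
```

```text
lane mid L edge front [0.5747 0.0873]
mid R edge front [0.5756 0.0623]
lane left [0.5719 0.1467]
left R [0.5732 0.1208]
lane right L [0.5779 0.0265]
right R [0.5787 0.0018]
rib corner FL [0.5683 0.1691]
rib corner FR [ 0.5784 -0.0198]
step y262 L [0.6048 0.1712]
step R [ 0.613  -0.0214]
bar bottom mid [0.6618 0.0647]
bar top front L [0.6389 0.1712]
bar top front mid [0.644  0.0675]
bar L bottom [0.6512 0.1766]
front face bottom L [0.5702 0.1716]
front face bottom R [ 0.5796 -0.0247]
shaft [0.5841 0.2621]
knob top [0.5336 0.2756]
knob bot [0.5373 0.283 ]
drift tail [0.3942 0.3345]
dr front handle [0.4661 0.3589]
tip [0.5065 0.3771]
```

View pics/w2.png

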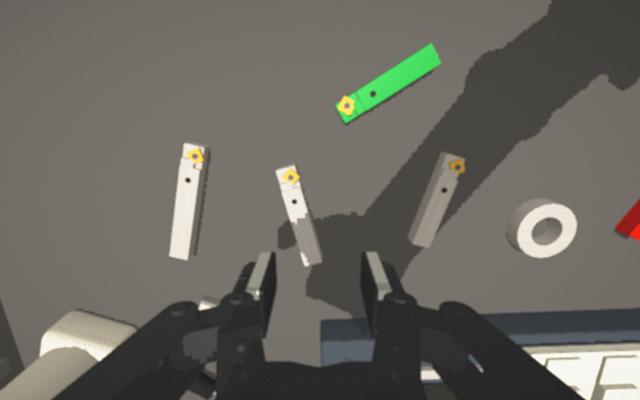

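Run:
```python
from h import *
im=cv2.imread('pics/w2_raw.png');save('w2a',im,(160,130,330,270),4.5);save('w2b',im,(390,140,480,260),5);goto(.5,.21,.22,.045)
```

```text
row [0.4253, -0.0193, -0.1016, 0.0003, -0.0362, 0.001]
```

View pics/w2a.png

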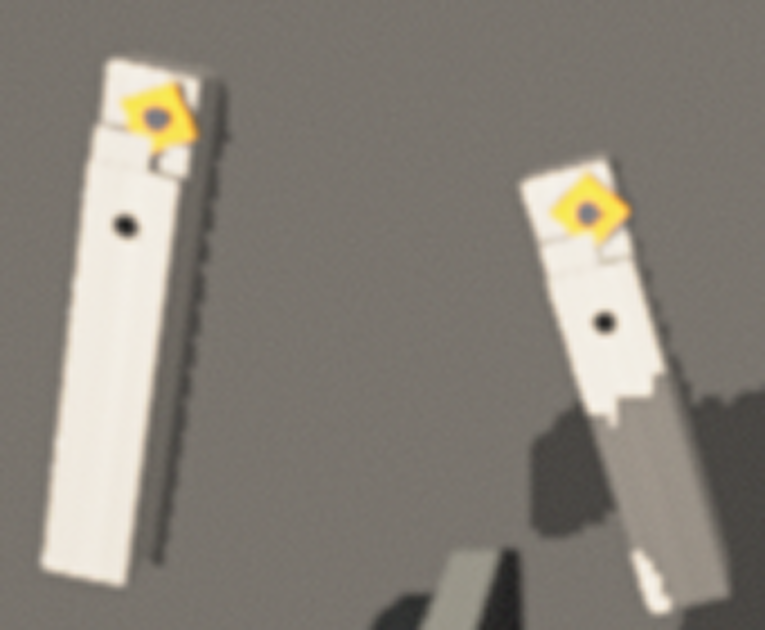

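View pics/w2b.png

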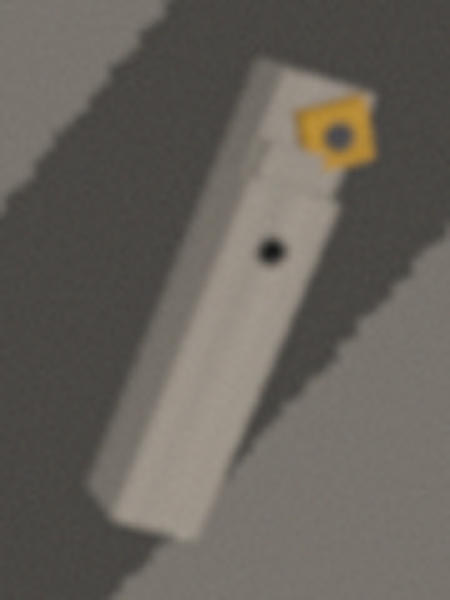

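Run:
```python
from h import *
c=camof('w2')
A=lambda x,y:(390+x/5,140+y/5)
B=lambda x,y:(160+x/4.5,130+y/4.5)
for n,f,b1,b2,h1,h2 in (('A',A,(115,522),(197,542),(285,66),(375,95)),('B',B,(655,613),(722,598),(520,183),(605,157)),('C',B,(42,570),(127,585),(107,58),(200,78))):
    p=[pix(c,*f(*q),.02)[:2] for q in (b1,b2)];h=[pix(c,*f(*q),.0155)[:2] for q in (h1,h2)]
    b=sum(p)/2;hh=sum(h)/2;d=b-hh
    print(n,'butt',b.round(4),'head',hh.round(4),'mid',((b+hh)/2).round(4),'len',np.hypot(*d).round(4),'w',np.hypot(*(p[0]-p[1])).round(4),np.hypot(*(h[0]-h[1])).round(4),'ang',np.arctan2(d[1],d[0]).round(3))
```

```text
A butt [ 0.4682 -0.1056] head [ 0.3716 -0.08  ] mid [ 0.4199 -0.0928] len 0.0999 w 0.0187 0.0196 ang -0.259
B butt [ 0.4908 -0.222 ] head [ 0.3845 -0.2504] mid [ 0.4376 -0.2362] len 0.11 w 0.0169 0.0201 ang 0.261
C butt [ 0.4841 -0.3681] head [ 0.3625 -0.3391] mid [ 0.4233 -0.3536] len 0.125 w 0.0204 0.0202 ang -0.234
```

Emit:
{"fn": "apply_moves", "kwargs": {"steps": [[0.426, -0.02, -0.102, 0, -0.036, 0], [0.426, -0.02, -0.102, 0, -0.036, 0], [0.426, -0.02, -0.102, 0, -0.036, 0], [0.426, -0.02, -0.102, 0, -0.036, 0], [0.426, -0.02, -0.102, 0, -0.036, 0], [0.426, -0.02, -0.102, 0, -0.036, 0], [0.426, -0.02, -0.102, 0, -0.036, 0], [0.426, -0.02, -0.102, 0, -0.036, 0], [0.426, -0.02, -0.102, 0, -0.036, 0], [0.426, -0.02, -0.102, 0, -0.036, 0]]}}

```text
time: 3.75
tcp_pos: [0.5006, 0.2072, 0.2204]
eef_rot: [0.49, -0.49, -0.51, 0.51]
contact_force: [-0.9, -0.4, -0.3]
opening: 0.498
```

Run:
```python
from h import *
st();shot('w3')
im=cv2.imread('pics/w3_raw.png');save('w3a',im,(130,190,330,330),4)
```

```text
t 3.75 p [0.5006 0.2072 0.2204] F [-0.9 -0.4 -0.3] op 0.498
[[-0.04  -0.    -0.999]
 [ 0.999 -0.    -0.04 ]
 [-0.    -1.     0.   ]]
```

View pics/w3.png

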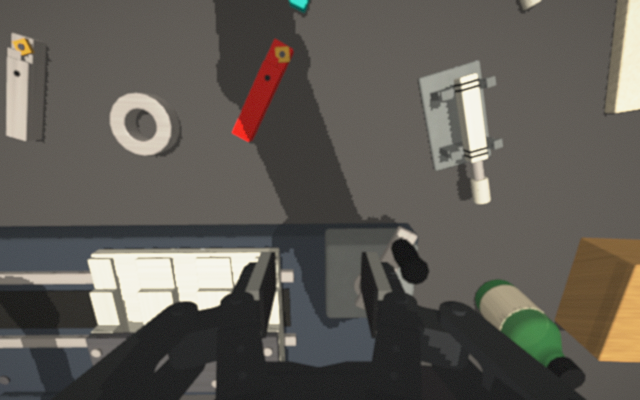

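View pics/w3a.png

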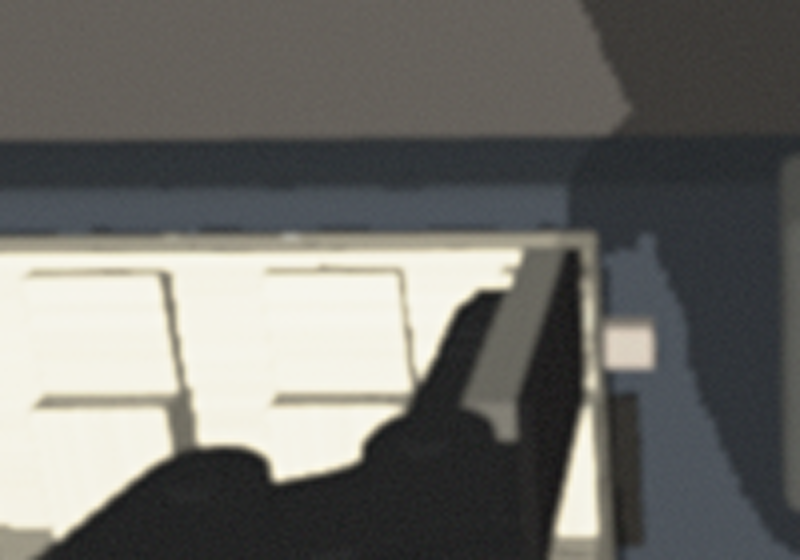

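Run:
```python
from h import *
c=camof('w3')
A=lambda x,y:(130+x/4,190+y/4)
def P(n,f,x,y,z): print(n,pix(c,*f(x,y),z)[:2].round(4))
P('corner FL',A,582,248,.06);P('edge at 100',A,100,250,.06);P('bottom edge',A,300,234,.042)
P('rib top front 270',A,300,269,.066);P('rib2 step top',A,330,396,.074);P('rib step base',A,330,404,.066)
P('rib1 left edge (lane wall top)',A,400,272,.066);P('rib1 left base',A,404,272,.06)
P('rib2 left edge',A,162,272,.066)
P('base front top',A,300,186,.042)
c=camof('w1')
A=lambda x,y:(190+x/4,190+y/4)
for y in(136,142,148):P('w1 '+str(y),A,380,y,.06)
```

```text
corner FL [0.5662 0.1658]
edge at 100 [0.5715 0.0439]
bottom edge [0.574 0.088]
rib top front 270 [0.5717 0.0964]
rib2 step top [0.6026 0.1044]
rib step base [0.6103 0.1014]
rib1 left edge (lane wall top) [0.5716 0.1213]
rib1 left base [0.5747 0.1205]
rib2 left edge [0.5739 0.062 ]
base front top [0.56  0.089]
w1 136 [0.5687 0.0746]
w1 142 [0.5707 0.0746]
w1 148 [0.5727 0.0746]
```

Run:
```python
from h import *
goto(.4054,-.0890,.10,-.259)
```

```text
row [-0.2921, 0.1205, 0.1069, -0.0001, 0.2984, -0.0001]
```

Emit:
{"fn": "apply_moves", "kwargs": {"steps": [[-0.292, 0.12, 0.107, 0, 0.298, 0], [-0.292, 0.12, 0.107, 0, 0.298, 0], [-0.292, 0.12, 0.107, 0, 0.298, 0], [-0.292, 0.12, 0.107, 0, 0.298, 0], [-0.292, 0.12, 0.107, 0, 0.298, 0], [-0.292, 0.12, 0.107, 0, 0.298, 0], [-0.292, 0.12, 0.107, 0, 0.298, 0], [-0.292, 0.12, 0.107, 0, 0.298, 0], [-0.292, 0.12, 0.107, 0, 0.298, 0]]}}

```text
time: 4.92
tcp_pos: [0.407, -0.0866, 0.1008]
eef_rot: [-0.559, 0.56, 0.433, -0.432]
contact_force: [-0.4, 0.6, 0.2]
opening: 0.5
```

Run:
```python
from h import *
st();shot('w4');goto(.4054,-.0890,.024,-.259)
```

```text
t 4.92 p [ 0.407  -0.0866  0.1008] F [-0.4  0.6  0.2] op 0.5
[[ 0.252  0.001 -0.968]
 [ 0.968  0.001  0.252]
 [ 0.001 -1.    -0.001]]
row [-0.0027, 0.0767, 0.001, 0.0011, 0.0046, 0.0007]
```

View pics/w4.png

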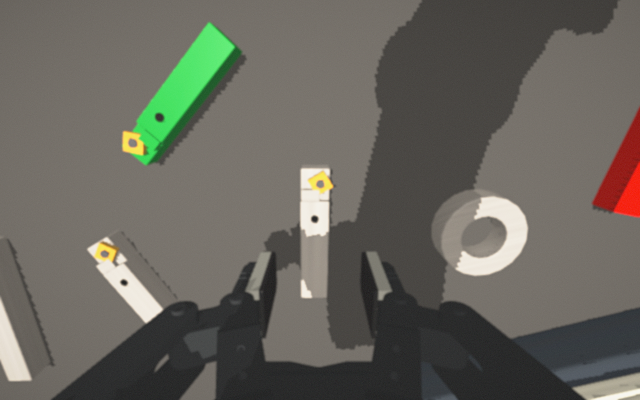

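Run:
```python
from h import *
c=camof('w4')
b=pix(c,314,297,.02);h=pix(c,315,171,.0155);print(b,h,(b+h)/2,np.arctan2(*(b-h)[[1,0]]))
```

```text
[ 0.46690843 -0.10600638  0.02      ] [ 0.37305835 -0.08045627  0.0155    ] [ 0.41998339 -0.09323132  0.01775   ] -0.2658020047651297
```

Emit:
{"fn": "apply_moves", "kwargs": {"steps": [[-0.003, 0.03, 0.001, 0, 0.005, 0], [-0.003, 0.06, 0.001, 0, 0.005, 0], [-0.003, 0.077, 0.001, 0, 0.005, 0], [-0.003, 0.077, 0.001, 0, 0.005, 0], [-0.003, 0.077, 0.001, 0, 0.005, 0]]}}

```text
time: 5.6
tcp_pos: [0.4052, -0.0901, 0.0239]
eef_rot: [-0.561, 0.561, 0.431, -0.43]
contact_force: [-0.4, 1.1, 0.6]
opening: 0.499
```

Mid agrees. Close.

Emit:
{"fn": "apply_moves", "kwargs": {"steps": [[0, 0, 0, 0, 0, 0], [0, 0, 0, 0, 0, 0], [0, 0, 0, 0, 0, 0], [0, 0, 0, 0, 0, 0], [0, -0.03, 0, 0, 0, 0], [0, -0.08, 0, 0, 0, 0], [0, -0.14, 0, 0, 0, 0], [0, -0.2, 0, 0, 0, 0], [0, -0.2, 0, 0, 0, 0]], "claw": 1}}

```text
time: 6.72
tcp_pos: [0.4074, -0.0907, 0.2276]
eef_rot: [-0.559, 0.563, 0.434, -0.427]
contact_force: [-0.2, 0.3, -3.4]
opening: 0.215
```

Run:
```python
from h import *
st();shot('w5')
O=np.array([.569,.0745]);th=.045;X=np.array([np.cos(th),np.sin(th)]);Y=np.array([-X[1],X[0]])
for n,y in (('L',.06),('M',0),('R',-.06)):print(n,(O+.023*X+y*Y).round(4))
p=O+.0*X+.06*Y
goto(*p,.20,th)
```

```text
t 6.72 p [ 0.4074 -0.0907  0.2276] F [-0.2  0.3 -3.4] op 0.215
[[ 0.258  0.011 -0.966]
 [ 0.966  0.002  0.258]
 [ 0.005 -1.    -0.01 ]]
L [0.5893 0.1355]
M [0.592  0.0755]
R [0.5947 0.0156]
row [0.2587, 0.026, -0.0974, 0.0044, -0.3064, 0.0022]
```

View pics/w5.png

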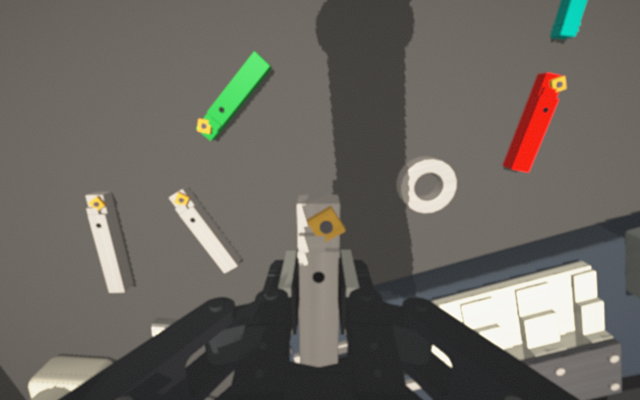

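```bash
cat >> h.py <<'E'
def tp(u,v,y):
    p=robot.camera_params('wrist');K=p['camera_matrix'];T=p['tool_from_camera']
    d=T[:3,:3]@np.linalg.solve(K,[u,v,1.]);o=T[:3,3];return o+d*(y-o[1])/d[1]
E
python3 - <<'E'
from h import *
im=cv2.imread('pics/w5_raw.png');save('w5a',im,(270,180,370,390),3)
E
```

```text
(no output)
```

View pics/w5a.png

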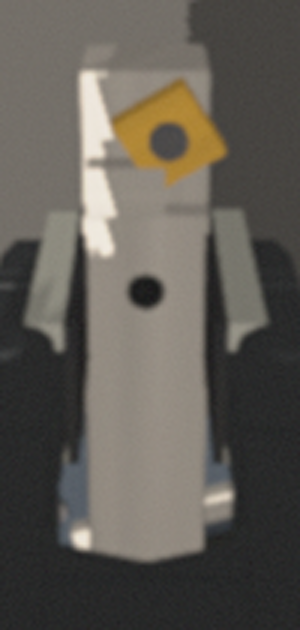

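Run:
```python
from h import *
print(tp(318,203.3,.0085),tp(319,365,.004),tp(319,365,.002))
print('edges butt',tp(299,365,.004),tp(338,365,.004))
```

```text
[-0.00056728  0.0085      0.03555336] [-0.00012643  0.004      -0.0515215 ] [-0.00013226  0.002      -0.04951931]
edges butt [-0.01056407  0.004      -0.05151043] [ 0.00978975  0.004      -0.05153202]
```

Emit:
{"fn": "apply_moves", "kwargs": {"steps": [[0.259, 0.026, -0.097, 0.004, -0.306, 0.002], [0.259, 0.026, -0.097, 0.004, -0.306, 0.002], [0.259, 0.026, -0.097, 0.004, -0.306, 0.002], [0.259, 0.026, -0.097, 0.004, -0.306, 0.002], [0.259, 0.026, -0.097, 0.004, -0.306, 0.002], [0.259, 0.026, -0.097, 0.004, -0.306, 0.002], [0.259, 0.026, -0.097, 0.004, -0.306, 0.002], [0.259, 0.026, -0.097, 0.004, -0.306, 0.002]]}}

```text
time: 7.78
tcp_pos: [0.5642, 0.1328, 0.1967]
eef_rot: [0.49, -0.489, -0.508, 0.512]
contact_force: [-0.3, 1.0, -3.7]
opening: 0.212
```

```bash
cat >> h.py <<'E'
O=np.array([.569,.0745]);th=.045;X=np.array([np.cos(th),np.sin(th)]);Y=np.array([-X[1],X[0]])
def lane(lx,ly,z,psi=th): p=O+lx*X+ly*Y;return goto(*p,z,psi)
def inlane(p): d=np.asarray(p)[:2]-O;return np.array([d@X,d@Y]).round(4)
E
python3 - <<'E'
from h import *
s=st();print(inlane(s['tcp_pos']));lane(.000,.06,.11)
E
```

```text
t 7.78 p [0.5642 0.1328 0.1967] F [-0.3  1.  -3.7] op 0.212
[[-0.042 -0.006 -0.999]
 [ 0.999 -0.002 -0.042]
 [-0.002 -1.     0.006]]
[-0.0022  0.0584]
row [0.0017, 0.0867, -0.0027, -0.0058, -0.0032, -0.002]
```

Emit:
{"fn": "apply_moves", "kwargs": {"steps": [[0.002, 0.03, -0.003, -0.006, -0.003, -0.002], [0.002, 0.06, -0.003, -0.006, -0.003, -0.002], [0.002, 0.087, -0.003, -0.006, -0.003, -0.002], [0.002, 0.087, -0.003, -0.006, -0.003, -0.002], [0.002, 0.087, -0.003, -0.006, -0.003, -0.002]]}}

```text
time: 8.4
tcp_pos: [0.5684, 0.1362, 0.1116]
eef_rot: [-0.488, 0.489, 0.513, -0.51]
contact_force: [0.5, 0.2, -2.4]
opening: 0.213
```

Run:
```python
from h import *
s=st();print(inlane(s['tcp_pos']));shot('w6');
im=cv2.imread('pics/w6_raw.png');save('w6a',im,(160,130,430,330),2.9)
shot('s6','scene')
im=cv2.imread('pics/s6_raw.png');save('s6a',im,(220,180,440,320),3.6)
lane(.003,.06,.0865)
```

```text
t 8.4 p [0.5684 0.1362 0.1116] F [ 0.5  0.2 -2.4] op 0.213
[[-0.046  0.004 -0.999]
 [ 0.999  0.001 -0.046]
 [ 0.001 -1.    -0.004]]
[0.0022 0.0617]
row [-0.0021, 0.0255, -0.0003, 0.0048, 0.0017, 0.0017]
```

View pics/w6a.png

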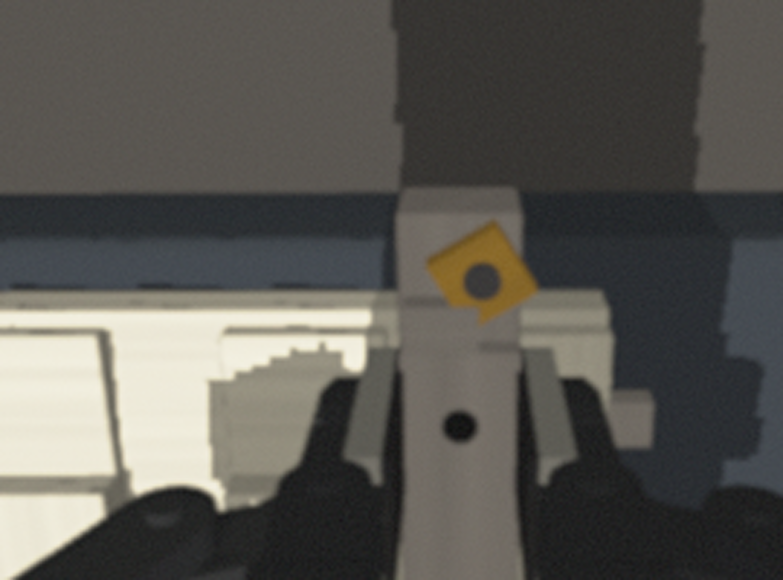

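View pics/s6a.png

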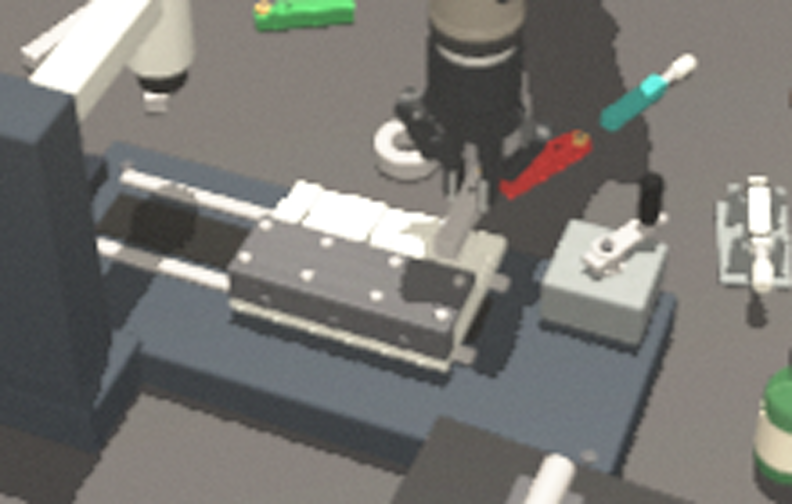

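Run:
```python
from h import *
c=camof('w6')
A=lambda x,y:(160+x/2.9,130+y/2.9)
for n,x,y,z in (('corner',606,305,.06),('edge',100,309,.06),('ribmid left wall top',104,333,.066),('rib mid right-lane-side of left lane? ',222,335,.066),('ribstep z.066',60,487,.066),('baseedge',200,238,.042)):
    p=pix(c,*A(x,y),z);print(n,p.round(4),inlane(p))
p=pix(c,*A(460,213),.1116-.0085);print('head front',p,inlane(p))
```

```text
corner [0.5656 0.1667 0.06  ] [0.0008 0.0922]
edge [0.5714 0.0594 0.06  ] [ 0.0017 -0.0152]
ribmid left wall top [0.574  0.0623 0.066 ] [ 0.0045 -0.0124]
rib mid right-lane-side of left lane?  [0.5734 0.0867 0.066 ] [0.0049 0.012 ]
ribstep z.066 [0.6118 0.0498 0.066 ] [ 0.0416 -0.0266]
baseedge [0.561  0.0762 0.042 ] [-0.0079  0.002 ]
head front [0.53278279 0.13405939 0.1031    ] [-0.0335  0.0611]
```

Emit:
{"fn": "apply_moves", "kwargs": {"steps": [[-0.002, 0.013, 0, 0.005, 0.002, 0.002], [-0.002, 0.025, 0, 0.005, 0.002, 0.002], [-0.002, 0.025, 0, 0.005, 0.002, 0.002], [-0.002, 0.025, 0, 0.005, 0.002, 0.002]]}}

```text
time: 9.0
tcp_pos: [0.5678, 0.1346, 0.0848]
eef_rot: [0.489, -0.488, -0.51, 0.512]
contact_force: [-0.1, 0.2, -3.4]
opening: 0.214
```

Run:
```python
from h import *
s=st();print(inlane(s['tcp_pos']));shot('w7');
im=cv2.imread('pics/w7_raw.png');save('w7a',im,(160,130,430,330),2.9)
lane(.0235,.06,.0855)
```

```text
t 9.0 p [0.5678 0.1346 0.0848] F [-0.1  0.2 -3.4] op 0.214
[[-0.045 -0.003 -0.999]
 [ 0.999 -0.002 -0.045]
 [-0.002 -1.     0.003]]
[0.0015 0.0601]
row [-0.0001, -0.0007, -0.0221, -0.0035, 0.0002, -0.0015]
```

View pics/w7a.png

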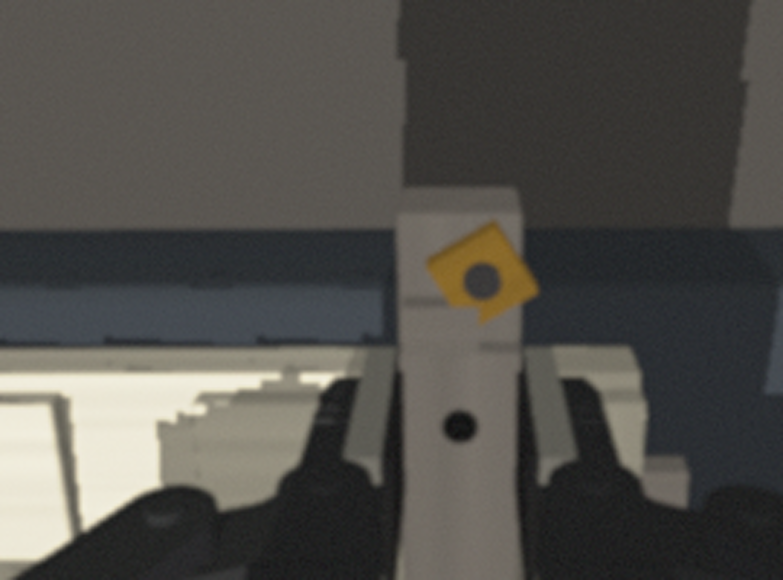

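Emit:
{"fn": "apply_moves", "kwargs": {"steps": [[0, -0.0005, -0.005, -0.003, 0, -0.0015], [0, -0.0005, -0.01, -0.003, 0, -0.0015], [0, -0.0005, -0.016, -0.003, 0, -0.0015], [0, -0.0005, -0.021, -0.003, 0, -0.0015], [0, -0.0005, -0.021, -0.003, 0, -0.0015], [0, 0.0005, -0.021, -0.003, 0, -0.0015], [0, 0.0005, -0.021, -0.003, 0, -0.0015]]}}

```text
time: 9.93
tcp_pos: [0.5886, 0.1356, 0.0847]
eef_rot: [0.489, -0.488, -0.511, 0.511]
contact_force: [1.1, -0.2, -2.8]
opening: 0.214
```

Run:
```python
from h import *
s=st();print(inlane(s['tcp_pos']));shot('w8');
im=cv2.imread('pics/w8_raw.png');save('w8a',im,(160,130,430,330),2.9)
```

```text
t 9.93 p [0.5886 0.1356 0.0847] F [ 1.1 -0.2 -2.8] op 0.214
[[-0.045 -0.    -0.999]
 [ 0.999  0.    -0.045]
 [ 0.    -1.     0.   ]]
[0.0223 0.0601]
```

View pics/w8a.png

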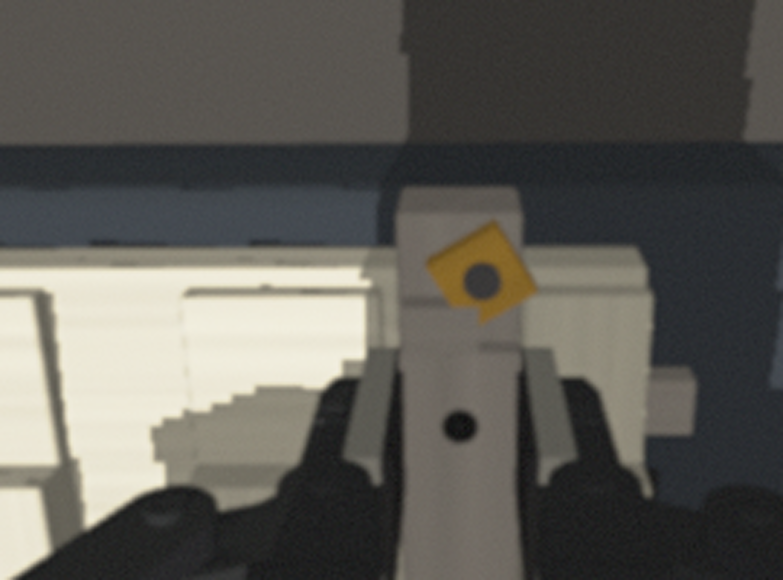

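Emit:
{"fn": "apply_moves", "kwargs": {"steps": [[0, 0.001, 0, 0, 0, 0], [0, 0.0015, 0, 0, 0, 0], [0, 0.002, 0, 0, 0, 0], [0, 0.002, 0, 0, 0, 0]]}}

```text
time: 10.48
tcp_pos: [0.5887, 0.1356, 0.0844]
eef_rot: [-0.489, 0.488, 0.511, -0.511]
contact_force: [-3.6, -1.7, 9.4]
opening: 0.211
```

Emit:
{"fn": "apply_moves", "kwargs": {"steps": [[0, -0.0015, 0, 0, 0, 0], [0, -0.0015, 0, 0, 0, 0], [0, -0.0015, 0, 0, 0, 0], [0, -0.02, 0, 0, 0, 0], [0, -0.05, 0, 0, 0, 0], [0, -0.1, 0, 0, 0, 0], [0, -0.1, 0, 0, 0, 0]], "claw": 0.6}}

```text
time: 11.35
tcp_pos: [0.5923, 0.136, 0.1885]
eef_rot: [-0.487, 0.49, 0.514, -0.508]
contact_force: [-0.5, -0.2, -0.9]
opening: 0.402
```

Run:
```python
from h import *
s=st();print(inlane(s['tcp_pos']));shot('w9');
im=cv2.imread('pics/w9_raw.png');save('w9a',im,(160,130,430,330),2.9)
m=np.array([.4376,-.2362]);a=.261;g=m-.010*np.array([np.cos(a),np.sin(a)]);print(g)
goto(*g,.12,a)
```

```text
t 11.35 p [0.5923 0.136  0.1885] F [-0.5 -0.2 -0.9] op 0.402
[[-0.045  0.01  -0.999]
 [ 0.999  0.003 -0.045]
 [ 0.003 -1.    -0.01 ]]
[0.026  0.0603]
[ 0.42793868 -0.23878047]
row [-0.367, 0.0643, 0.1797, 0.0056, -0.2159, 0.0014]
```

View pics/w9a.png

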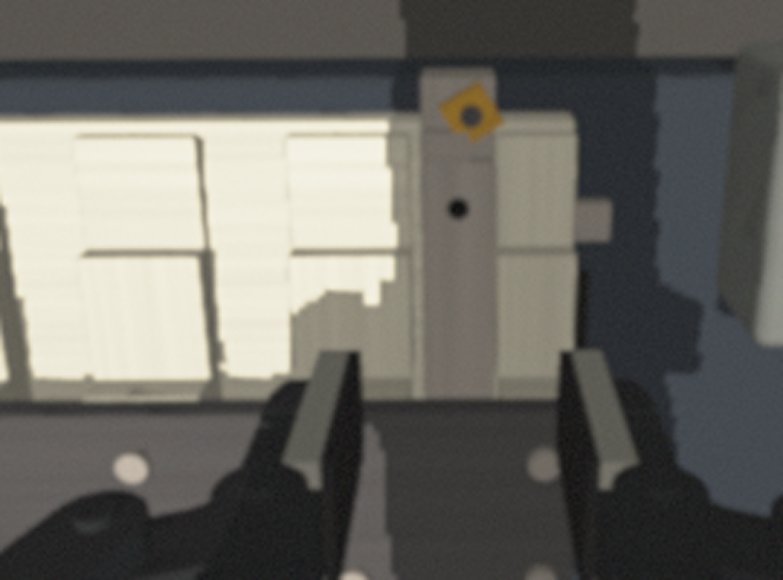

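Emit:
{"fn": "apply_moves", "kwargs": {"steps": [[0, 0, 0.06, 0, 0, 0], [-0.05, 0, 0.12, 0, 0, 0], [-0.11, 0.02, 0.179, 0.006, -0.1, 0], [-0.17, 0.064, 0.179, 0.006, -0.216, 0], [-0.367, 0.064, 0.179, 0.006, -0.216, 0], [-0.367, 0.064, 0.179, 0.006, -0.216, 0], [-0.367, 0.064, 0.179, 0.006, -0.216, 0], [-0.367, 0.064, 0.179, 0.006, -0.216, 0], [-0.367, 0.064, 0.179, 0.006, -0.216, 0], [-0.367, 0.064, 0.179, 0.006, -0.216, 0]], "claw": 0.5}}

```text
time: 12.65
tcp_pos: [0.426, -0.2382, 0.1181]
eef_rot: [0.433, -0.428, -0.559, 0.562]
contact_force: [0.3, 0.4, 0.5]
opening: 0.498
```

Run:
```python
from h import *
st();shot('w10');
goto(.4279,-.2388,.024,.261)
```

```text
t 12.65 p [ 0.426  -0.2382  0.1181] F [0.3 0.4 0.5] op 0.498
[[-0.258 -0.008 -0.966]
 [ 0.966  0.001 -0.258]
 [ 0.002 -1.     0.007]]
row [-0.0018, 0.0942, -0.0018, -0.0068, 0.002, 0.0025]
```

View pics/w10.png

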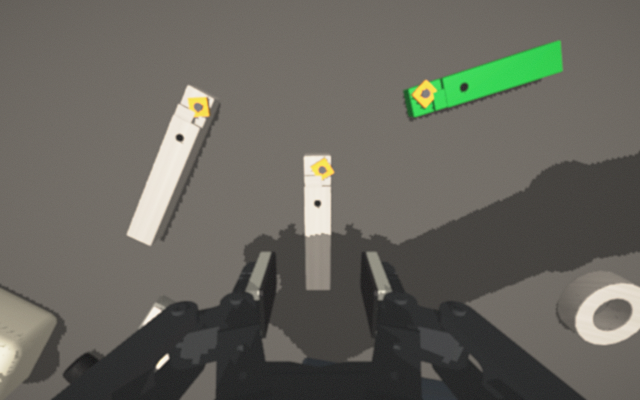

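Aligned (holder B at x≈318, between the jaws). Descend and grip.

Emit:
{"fn": "apply_moves", "kwargs": {"steps": [[-0.001, 0.04, -0.002, -0.007, 0.002, 0.002], [-0.001, 0.08, -0.002, -0.007, 0.002, 0.002], [-0.001, 0.094, -0.002, -0.007, 0.002, 0.002], [-0.001, 0.094, -0.002, -0.007, 0.002, 0.002], [-0.001, 0.094, -0.002, -0.007, 0.002, 0.002]]}}

```text
time: 13.32
tcp_pos: [0.4294, -0.2398, 0.0259]
eef_rot: [-0.43, 0.432, 0.561, -0.56]
contact_force: [0.7, -0.1, -0.4]
opening: 0.499
```

Emit:
{"fn": "apply_moves", "kwargs": {"steps": [[0, 0, 0, 0, 0, 0], [0, 0, 0, 0, 0, 0], [0, 0, 0, 0, 0, 0], [0, 0, 0, 0, 0, 0], [0, -0.03, 0, 0, 0, 0], [0, -0.08, 0, 0, 0, 0], [0, -0.14, 0.02, 0, 0, 0], [0, -0.19, 0.02, 0, 0, 0], [0, -0.19, 0.02, 0, 0, 0]], "claw": 1}}

```text
time: 14.45
tcp_pos: [0.4107, -0.246, 0.2185]
eef_rot: [-0.428, 0.435, 0.562, -0.559]
contact_force: [0.3, -0.0, -3.5]
opening: 0.217
```

Run:
```python
from h import *
st();shot('w11');
im=cv2.imread('pics/w11_raw.png');save('w11a',im,(240,160,400,390),2.5)
lane(-0.03,0,.2)
```

```text
t 14.45 p [ 0.4107 -0.246   0.2185] F [ 0.3 -0.  -3.5] op 0.217
[[-0.256  0.01  -0.967]
 [ 0.967 -0.002 -0.256]
 [-0.005 -1.    -0.009]]
row [0.274, 0.0164, -0.207, 0.0049, 0.2144, -0.0015]
```

View pics/w11a.png

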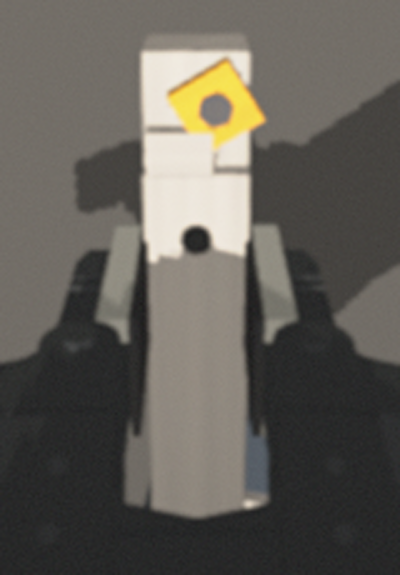

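Run:
```python
from h import *
print(tp(318,180.8,.0095),tp(318,180.8,.0085))
```

```text
[-0.00088717  0.0095      0.04602514] [-0.00088629  0.0085      0.04626328]
```

Emit:
{"fn": "apply_moves", "kwargs": {"steps": [[0.274, 0.016, -0.1, 0.005, 0.214, 0], [0.274, 0.016, -0.1, 0.005, 0.214, 0], [0.274, 0.016, -0.1, 0.005, 0.214, 0], [0.274, 0.016, -0.15, 0.005, 0.214, 0], [0.274, 0.016, -0.207, 0.005, 0.214, 0], [0.274, 0.016, -0.207, 0.005, 0.214, 0], [0.274, 0.016, -0.207, 0.005, 0.214, 0], [0.274, 0.016, -0.207, 0.005, 0.214, 0], [0.274, 0.016, -0.207, 0.005, 0.214, 0]]}}

```text
time: 15.62
tcp_pos: [0.537, 0.0716, 0.1975]
eef_rot: [0.49, -0.488, -0.508, 0.513]
contact_force: [-0.1, 0.2, -4.5]
opening: 0.213
```

Run:
```python
from h import *
s=st();print(inlane(s['tcp_pos']));lane(0,0,.1)
```

```text
t 15.62 p [0.537  0.0716 0.1975] F [-0.1  0.2 -4.5] op 0.213
[[-0.043 -0.006 -0.999]
 [ 0.999 -0.002 -0.043]
 [-0.002 -1.     0.006]]
[-0.0321 -0.0014]
row [0.0017, 0.0973, -0.0327, -0.0064, -0.002, -0.0021]
```

Emit:
{"fn": "apply_moves", "kwargs": {"steps": [[0.002, 0.02, -0.033, -0.006, -0.002, -0.002], [0.002, 0.06, -0.033, -0.006, -0.002, -0.002], [0.002, 0.097, -0.033, -0.006, -0.002, -0.002], [0.002, 0.097, -0.033, -0.006, -0.002, -0.002], [0.002, 0.097, -0.033, -0.006, -0.002, -0.002]]}}

```text
time: 16.25
tcp_pos: [0.5718, 0.076, 0.1029]
eef_rot: [-0.487, 0.489, 0.513, -0.51]
contact_force: [0.8, 0.2, -2.2]
opening: 0.212
```

Run:
```python
from h import *
s=st();print(inlane(s['tcp_pos']));shot('w12');
im=cv2.imread('pics/w12_raw.png');save('w12a',im,(160,130,430,330),2.9)
lane(.002,0,.0865)
```

```text
t 16.25 p [0.5718 0.076  0.1029] F [ 0.8  0.2 -2.2] op 0.212
[[-0.046  0.005 -0.999]
 [ 0.999  0.001 -0.046]
 [ 0.001 -1.    -0.005]]
[0.0029 0.0014]
row [-0.0017, 0.017, 0.0016, 0.0058, 0.0014, 0.0013]
```

View pics/w12a.png

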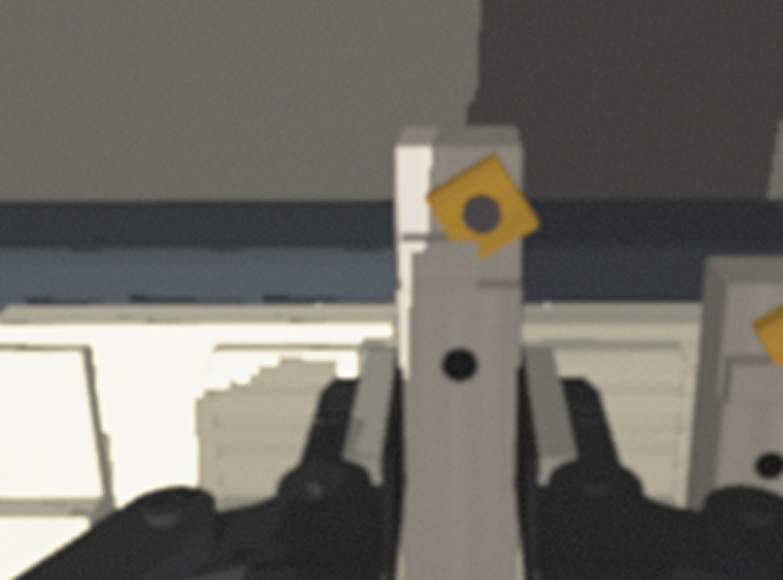

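Emit:
{"fn": "apply_moves", "kwargs": {"steps": [[-0.001, 0.009, 0.001, 0.006, 0.001, 0.001], [-0.001, 0.017, 0.001, 0.006, 0.001, 0.001], [-0.001, 0.017, 0.001, 0.006, 0.001, 0.001], [-0.001, 0.017, 0.001, 0.006, 0.001, 0.001]]}}

```text
time: 16.8
tcp_pos: [0.5707, 0.0756, 0.086]
eef_rot: [0.489, -0.488, -0.511, 0.512]
contact_force: [-2.9, -1.2, 8.6]
opening: 0.214
```

Run:
```python
from h import *
s=st();print(inlane(s['tcp_pos']));
lane(.0235,0,.086)
```

```text
t 16.8 p [0.5707 0.0756 0.086 ] F [-2.9 -1.2  8.6] op 0.214
[[-0.046 -0.003 -0.999]
 [ 0.999  0.    -0.046]
 [ 0.    -1.     0.003]]
[0.0018 0.001 ]
row [-0.001, -0.0001, -0.0217, -0.0028, 0.001, 0.0004]
```

Emit:
{"fn": "apply_moves", "kwargs": {"steps": [[-0.001, -0.002, -0.003, -0.003, 0.001, 0], [-0.001, -0.002, -0.008, -0.003, 0.001, 0], [-0.001, -0.002, -0.013, -0.003, 0.001, 0], [-0.001, -0.002, -0.018, -0.003, 0.001, 0], [-0.001, -0.002, -0.0215, -0.003, 0.001, 0], [-0.001, -0.001, -0.0215, -0.003, 0.001, 0], [-0.001, -0.001, -0.0215, -0.003, 0.001, 0]]}}

```text
time: 17.68
tcp_pos: [0.5926, 0.0756, 0.086]
eef_rot: [-0.488, 0.489, 0.511, -0.511]
contact_force: [-0.5, -0.2, 2.6]
opening: 0.212
```

Run:
```python
from h import *
s=st();print(inlane(s['tcp_pos']));shot('w13');
im=cv2.imread('pics/w13_raw.png');save('w13a',im,(160,130,430,330),2.9)
```

```text
t 17.68 p [0.5926 0.0756 0.086 ] F [-0.5 -0.2  2.6] op 0.212
[[-0.045  0.001 -0.999]
 [ 0.999 -0.    -0.045]
 [-0.    -1.    -0.001]]
[0.0236 0.0001]
```

View pics/w13a.png

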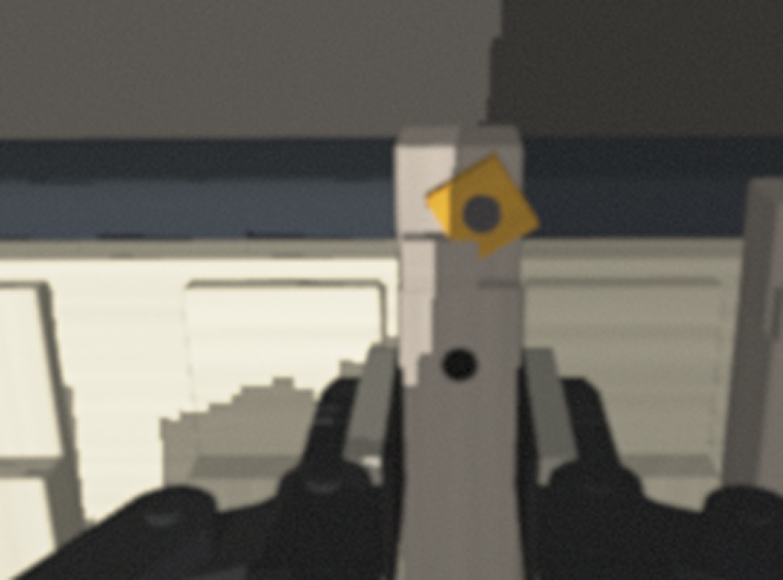

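Emit:
{"fn": "apply_moves", "kwargs": {"steps": [[0, 0.0005, 0, 0, 0, 0], [0, 0, 0, 0, 0, 0], [0, 0, 0, 0, 0, 0], [0, -0.02, 0, 0, 0, 0], [0, -0.05, 0.01, 0, 0, 0], [0, -0.1, 0.05, 0, 0, 0], [0, -0.1, 0.1, 0, 0, 0], [0, -0.1, 0.1, 0, 0, 0]], "claw": 0.6}}

```text
time: 18.73
tcp_pos: [0.4879, 0.0707, 0.1852]
eef_rot: [0.49, -0.487, -0.511, 0.512]
contact_force: [-0.1, 0.3, 0.6]
opening: 0.402
```

Run:
```python
from h import *
s=st();shot('w14');
m=np.array([.4233,-.3536]);a=-.234;g=m-.005*np.array([np.cos(a),np.sin(a)]);print(g)
goto(*g,.12,a)
```

```text
t 18.73 p [0.4879 0.0707 0.1852] F [-0.1  0.3  0.6] op 0.402
[[-0.046 -0.004 -0.999]
 [ 0.999  0.001 -0.046]
 [ 0.001 -1.     0.004]]
[ 0.41843627 -0.35244065]
row [-0.4199, 0.0653, 0.0912, -0.0011, 0.2797, 0.0007]
```

View pics/w14.png

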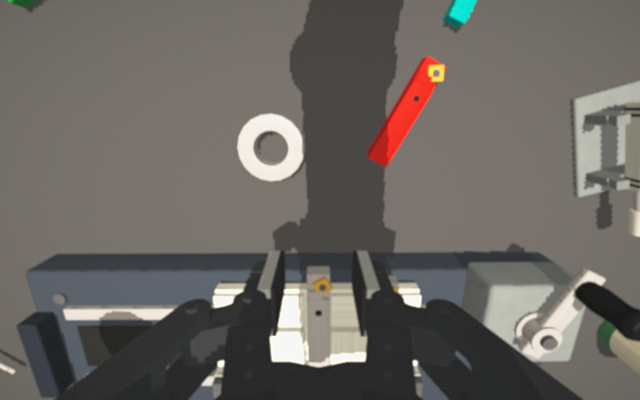

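B lies in the middle lane (around px 318,315). Next C.

Emit:
{"fn": "apply_moves", "kwargs": {"steps": [[-0.1, 0, 0.091, 0, 0.14, 0], [-0.42, 0.02, 0.091, 0, 0.28, 0], [-0.42, 0.03, 0.091, 0, 0.28, 0], [-0.42, 0.065, 0.091, 0, 0.28, 0], [-0.42, 0.065, 0.091, 0, 0.28, 0], [-0.42, 0.065, 0.091, 0, 0.28, 0], [-0.42, 0.065, 0.091, 0, 0.28, 0], [-0.42, 0.065, 0.091, 0, 0.28, 0], [-0.42, 0.065, 0.091, 0, 0.28, 0], [-0.42, 0.065, 0.091, 0, 0.28, 0]], "claw": 0.5}}

```text
time: 20.02
tcp_pos: [0.421, -0.351, 0.1206]
eef_rot: [0.555, -0.554, -0.439, 0.439]
contact_force: [0.7, 0.4, 0.7]
opening: 0.498
```

Run:
```python
from h import *
st();shot('w15');
goto(.4184,-.3524,.024,-.234)
```

```text
t 20.02 p [ 0.421  -0.351   0.1206] F [0.7 0.4 0.7] op 0.498
[[ 0.23  -0.    -0.973]
 [ 0.973  0.001  0.23 ]
 [ 0.    -1.     0.001]]
row [-0.0022, 0.0967, 0.0022, -0.0003, 0.0024, 0.0004]
```

View pics/w15.png

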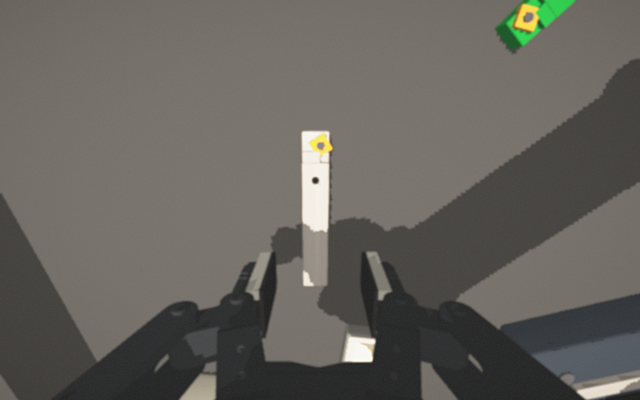

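Emit:
{"fn": "apply_moves", "kwargs": {"steps": [[-0.002, 0.04, 0.002, 0, 0.002, 0], [-0.002, 0.08, 0.002, 0, 0.002, 0], [-0.002, 0.097, 0.002, 0, 0.002, 0], [-0.002, 0.097, 0.002, 0, 0.002, 0], [-0.002, 0.097, 0.002, 0, 0.002, 0]]}}

```text
time: 20.7
tcp_pos: [0.4185, -0.3547, 0.0251]
eef_rot: [-0.555, 0.556, 0.438, -0.438]
contact_force: [-0.4, -0.1, -0.1]
opening: 0.496
```

Emit:
{"fn": "apply_moves", "kwargs": {"steps": [[0, 0, 0, 0, 0, 0], [0, 0, 0, 0, 0, 0], [0, 0, 0, 0, 0, 0], [0, 0, 0, 0, 0, 0], [0, -0.03, 0, 0, 0, 0], [0, -0.08, 0, 0, 0, 0], [0, -0.14, 0, 0, 0, 0], [0, -0.19, 0, 0, 0, 0], [0, -0.19, 0, 0, 0, 0]], "claw": 1}}

```text
time: 21.82
tcp_pos: [0.4191, -0.3559, 0.2176]
eef_rot: [-0.553, 0.558, 0.438, -0.436]
contact_force: [0.7, -0.4, -4.9]
opening: 0.217
```

Run:
```python
from h import *
st();shot('w16');
im=cv2.imread('pics/w16_raw.png');save('w16a',im,(240,130,400,390),2.3)
lane(-0.05,-.06,.2)
```

```text
t 21.82 p [ 0.4191 -0.3559  0.2176] F [ 0.7 -0.4 -4.9] op 0.217
[[ 0.235  0.007 -0.972]
 [ 0.972 -0.004  0.235]
 [-0.003 -1.    -0.008]]
row [0.3807, 0.0146, -0.0151, 0.0021, -0.2817, -0.0009]
```

View pics/w16a.png

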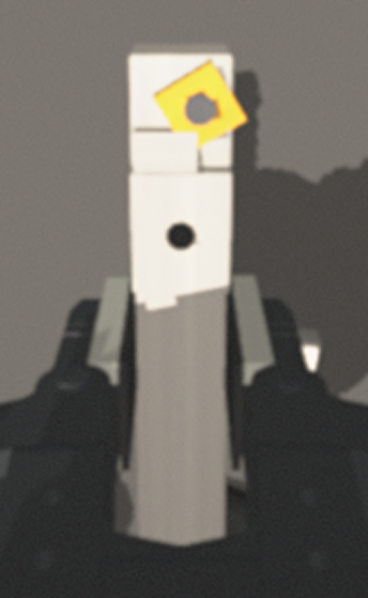

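Run:
```python
from h import *
print(tp(318,153.5,.0095))
goto(.42,.012,.2,.045)
```

```text
[-0.00056368  0.0095      0.05775835]
row [0.3566, 0.0144, 0.0837, 0.0021, -0.2817, -0.0009]
```

Emit:
{"fn": "apply_moves", "kwargs": {"steps": [[0.06, 0.014, 0.05, 0, -0.1, 0], [0.357, 0.014, 0.084, 0, -0.282, 0], [0.357, 0.014, 0.084, 0, -0.282, 0], [0.357, 0.014, 0.084, 0, -0.282, 0], [0.357, 0.014, 0.084, 0, -0.282, 0], [0.357, 0.014, 0.084, 0, -0.282, 0], [0.357, 0.014, 0.084, 0, -0.282, 0], [0.357, 0.014, 0.084, 0, -0.282, 0], [0.357, 0.014, 0.084, 0, -0.282, 0]]}}

```text
time: 23.0
tcp_pos: [0.4186, 0.0112, 0.1985]
eef_rot: [0.49, -0.489, -0.509, 0.512]
contact_force: [-0.3, -0.6, -3.8]
opening: 0.215
```

Run:
```python
from h import *
s=st();print(inlane(s['tcp_pos']));lane(-.003,-.06,.1)
```

```text
t 23.0 p [0.4186 0.0112 0.1985] F [-0.3 -0.6 -3.8] op 0.215
[[-0.042 -0.003 -0.999]
 [ 0.999 -0.001 -0.042]
 [-0.001 -1.     0.003]]
[-0.1531 -0.0565]
row [-0.003, 0.0981, -0.1504, -0.0031, -0.0025, -0.0011]
```

Emit:
{"fn": "apply_moves", "kwargs": {"steps": [[-0.003, 0.02, -0.05, -0.003, -0.002, 0], [-0.003, 0.04, -0.1, -0.003, -0.002, 0], [-0.003, 0.06, -0.15, -0.003, -0.002, 0], [-0.003, 0.08, -0.15, -0.003, -0.002, 0], [-0.003, 0.098, -0.15, -0.003, -0.002, 0], [-0.003, 0.098, -0.15, -0.003, -0.002, 0], [-0.003, 0.098, -0.15, -0.003, -0.002, 0]]}}

```text
time: 23.88
tcp_pos: [0.5696, 0.0161, 0.1021]
eef_rot: [-0.487, 0.489, 0.512, -0.511]
contact_force: [0.5, -0.2, -3.7]
opening: 0.213
```

Run:
```python
from h import *
s=st();print(inlane(s['tcp_pos']));shot('w17');
im=cv2.imread('pics/w17_raw.png');save('w17a',im,(160,130,430,330),2.9)
lane(-.001,-.06,.0865)
```

```text
t 23.88 p [0.5696 0.0161 0.1021] F [ 0.5 -0.2 -3.7] op 0.213
[[-0.047  0.003 -0.999]
 [ 0.999 -0.    -0.047]
 [-0.    -1.    -0.003]]
[-0.0021 -0.0584]
row [-0.0018, 0.016, -0.0007, 0.0041, 0.0019, 0.0]
```

View pics/w17a.png

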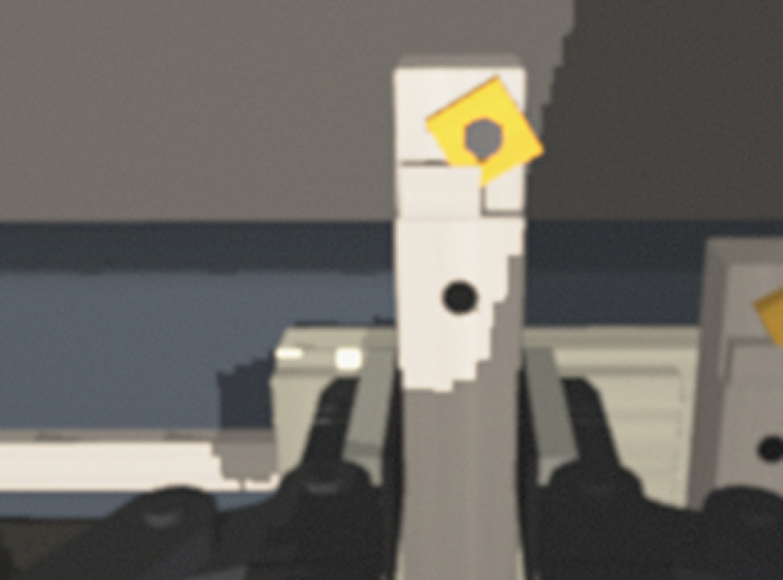

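Emit:
{"fn": "apply_moves", "kwargs": {"steps": [[-0.0015, 0.008, 0, 0.004, 0.002, 0], [-0.0015, 0.015, 0, 0.004, 0.002, 0], [-0.0015, 0.016, 0, 0.004, 0.002, 0], [-0.0015, 0.016, 0, 0.004, 0.002, 0]]}}

```text
time: 24.42
tcp_pos: [0.5694, 0.0149, 0.0853]
eef_rot: [0.489, -0.488, -0.511, 0.512]
contact_force: [-0.2, -1.1, -2.6]
opening: 0.217
```

Run:
```python
from h import *
s=st();print(inlane(s['tcp_pos']));
lane(.0205,-.06,.086)
```

```text
t 24.43 p [0.5694 0.0149 0.0853] F [-0.2 -1.1 -2.6] op 0.217
[[-0.045 -0.002 -0.999]
 [ 0.999 -0.    -0.045]
 [-0.    -1.     0.002]]
[-0.0023 -0.0595]
row [-0.0005, -0.0007, -0.0228, -0.0023, 0.0002, -0.0004]
```

Emit:
{"fn": "apply_moves", "kwargs": {"steps": [[-0.0005, -0.001, -0.005, -0.002, 0, 0], [-0.0005, -0.001, -0.01, -0.002, 0, 0], [-0.0005, -0.001, -0.015, -0.002, 0, 0], [-0.0005, -0.001, -0.02, -0.002, 0, 0], [-0.0005, -0.001, -0.023, -0.002, 0, 0], [-0.0005, 0, -0.023, -0.002, 0, 0], [-0.0005, 0.001, -0.023, -0.002, 0, 0], [-0.0005, 0.001, -0.023, -0.002, 0, 0]]}}

```text
time: 25.42
tcp_pos: [0.5928, 0.0155, 0.0852]
eef_rot: [-0.488, 0.489, 0.511, -0.511]
contact_force: [-3.0, -0.3, 4.2]
opening: 0.216
```

Run:
```python
from h import *
s=st();print(inlane(s['tcp_pos']));shot('w18');
im=cv2.imread('pics/w18_raw.png');save('w18a',im,(160,130,430,330),2.9)
```

```text
t 25.43 p [0.5928 0.0155 0.0852] F [-3.  -0.3  4.2] op 0.216
[[-0.045  0.001 -0.999]
 [ 0.999  0.    -0.045]
 [-0.    -1.    -0.001]]
[ 0.0211 -0.06  ]
```

View pics/w18a.png

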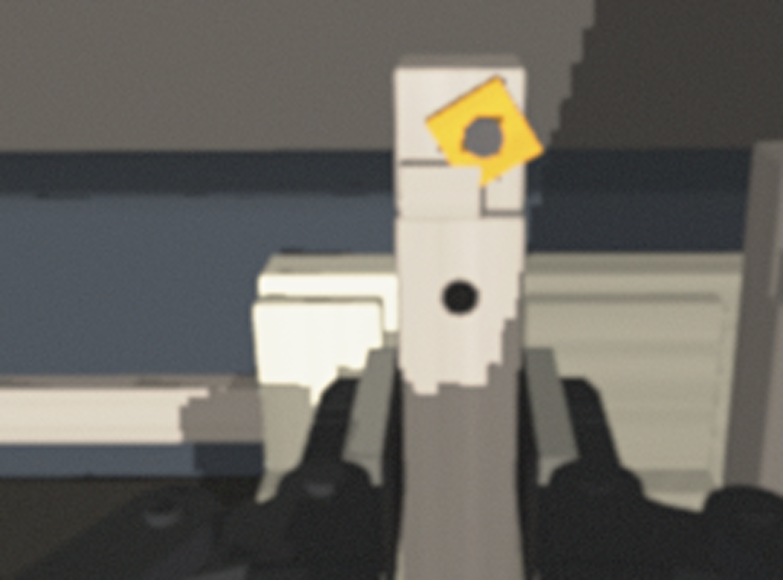

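Emit:
{"fn": "apply_moves", "kwargs": {"steps": [[0, 0, 0, 0, 0, 0], [0, 0, 0, 0, 0, 0], [0, 0, 0, 0, 0, 0], [0, -0.02, 0, 0, 0, 0], [0, -0.05, 0.01, 0, 0, 0], [0, -0.1, 0.05, 0, 0, 0], [0, -0.12, 0.1, 0, 0, 0], [0, -0.12, 0.1, 0, 0, 0]], "claw": 0.6}}

```text
time: 26.48
tcp_pos: [0.4907, 0.0106, 0.2058]
eef_rot: [-0.489, 0.489, 0.512, -0.51]
contact_force: [0.2, -0.5, 0.2]
opening: 0.396
```

Run:
```python
from h import *
s=st();shot('w19');
goto(.42,.30,.21,.3)
```

```text
t 26.48 p [0.4907 0.0106 0.2058] F [ 0.2 -0.5  0.2] op 0.396
[[-0.045  0.002 -0.999]
 [ 0.999  0.002 -0.045]
 [ 0.002 -1.    -0.002]]
row [0.2919, -0.0045, 0.0591, 0.0027, -0.2547, 0.001]
```

View pics/w19.png

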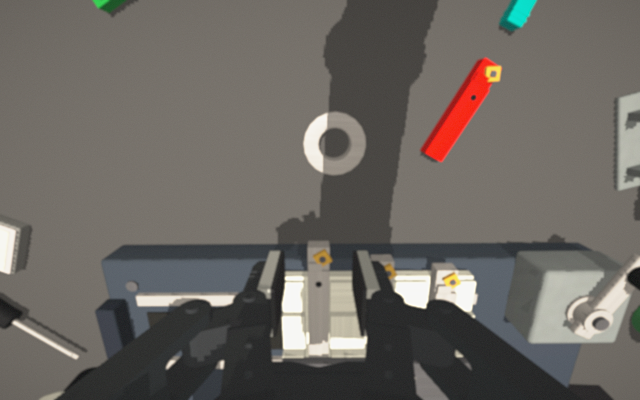

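Emit:
{"fn": "apply_moves", "kwargs": {"steps": [[0.292, -0.004, 0.059, 0.003, -0.255, 0], [0.292, -0.004, 0.059, 0.003, -0.255, 0], [0.292, -0.004, 0.059, 0.003, -0.255, 0], [0.292, -0.004, 0.059, 0.003, -0.255, 0], [0.292, -0.004, 0.059, 0.003, -0.255, 0], [0.292, -0.004, 0.059, 0.003, -0.255, 0], [0.292, -0.004, 0.059, 0.003, -0.255, 0], [0.292, -0.004, 0.059, 0.003, -0.255, 0]], "claw": 0.5}}

```text
time: 27.52
tcp_pos: [0.4214, 0.2985, 0.2077]
eef_rot: [0.421, -0.42, -0.567, 0.57]
contact_force: [-0.3, -1.0, -0.2]
opening: 0.504
```

Run:
```python
from h import *
st();shot('w20')
im=cv2.imread('pics/w20_raw.png');save('w20a',im,(310,100,510,290),3)
```

```text
t 27.52 p [0.4214 0.2985 0.2077] F [-0.3 -1.  -0.2] op 0.504
[[-0.293 -0.003 -0.956]
 [ 0.956 -0.002 -0.293]
 [-0.001 -1.     0.003]]
```

View pics/w20.png

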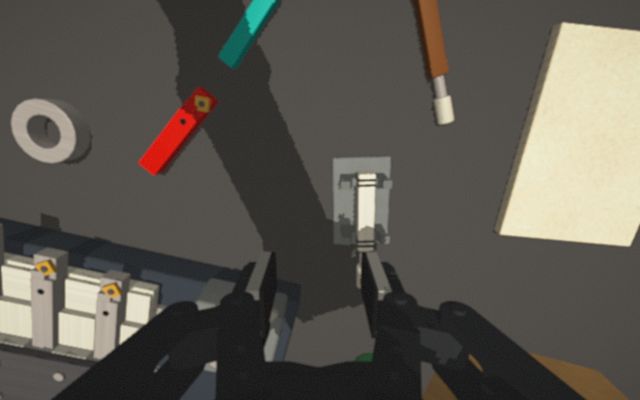

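View pics/w20a.png

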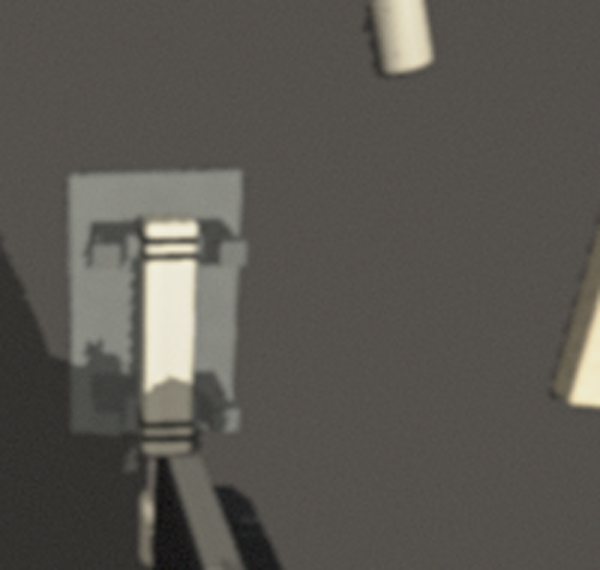

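Run:
```python
from h import *
c=camof('w20')
A=lambda x,y:(310+x/3,100+y/3)
t=pix(c,*A(171,220),.046);f=pix(c,*A(168,450),.046);d=f-t
print(t,f,(t+f)/2,np.hypot(*d[:2]),np.arctan2(d[1],d[0]))
q=[pix(c,*A(*k),.006)[:2] for k in((68,178),(242,170),(238,432),(70,432))]
print(sum(q)/4,np.array(q).round(4))
m=(t+f)/2;a=np.arctan2(d[1],d[0]);goto(m[0],m[1],.12,a)
```

```text
[0.39155384 0.33612255 0.046     ] [0.46629376 0.36183125 0.046     ] [0.4289238 0.3489769 0.046    ] 0.07903792357512572 0.33129770739805664
[0.43061602 0.34996386] [[0.3942 0.305 ]
 [0.3737 0.3624]
 [0.4679 0.397 ]
 [0.4867 0.3355]]
row [0.046, 0.0878, -0.0223, -0.0032, -0.034, -0.0006]
```

Emit:
{"fn": "apply_moves", "kwargs": {"steps": [[0.046, 0.03, -0.022, -0.003, -0.034, 0], [0.046, 0.06, -0.022, -0.003, -0.034, 0], [0.046, 0.088, -0.022, -0.003, -0.034, 0], [0.046, 0.088, -0.022, -0.003, -0.034, 0], [0.046, 0.088, -0.022, -0.003, -0.034, 0]]}}

```text
time: 28.2
tcp_pos: [0.4287, 0.3503, 0.1212]
eef_rot: [-0.41, 0.41, 0.577, -0.575]
contact_force: [0.4, -0.1, 0.2]
opening: 0.499
```

Run:
```python
from h import *
st();shot('w21');goto(.429,.349,.038,.335)
```

```text
t 28.2 p [0.4287 0.3503 0.1212] F [ 0.4 -0.1  0.2] op 0.499
[[-0.327  0.001 -0.945]
 [ 0.945  0.001 -0.327]
 [ 0.001 -1.    -0.002]]
row [-0.0017, 0.0836, 0.0006, 0.0025, -0.0017, 0.0011]
```

View pics/w21.png

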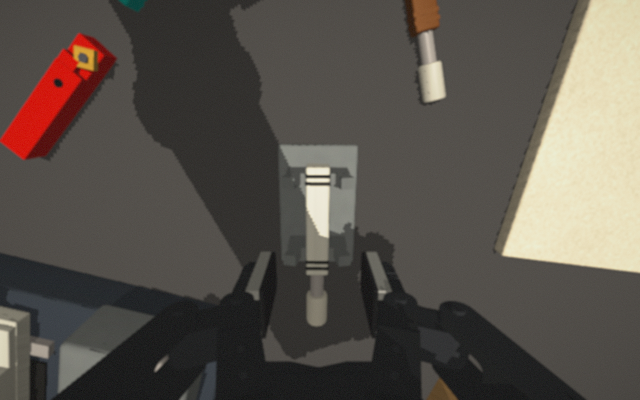

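Emit:
{"fn": "apply_moves", "kwargs": {"steps": [[-0.001, 0.04, 0, 0.002, -0.002, 0.001], [-0.001, 0.07, 0, 0.002, -0.002, 0.001], [-0.001, 0.084, 0, 0.002, -0.002, 0.001], [-0.001, 0.084, 0, 0.002, -0.002, 0.001], [-0.001, 0.084, 0, 0.002, -0.002, 0.001]]}}

```text
time: 28.88
tcp_pos: [0.429, 0.3503, 0.0376]
eef_rot: [-0.409, 0.409, 0.577, -0.576]
contact_force: [0.6, -0.7, 0.2]
opening: 0.499
```

Emit:
{"fn": "apply_moves", "kwargs": {"steps": [[0, 0, 0, 0, 0, 0], [0, 0, 0, 0, 0, 0], [0, 0, 0, 0, 0, 0], [0, 0, 0, 0, 0, 0], [0, 0, 0, 0, 0, 0]], "claw": 1}}

```text
time: 29.5
tcp_pos: [0.4287, 0.35, 0.0373]
eef_rot: [0.409, -0.409, -0.576, 0.577]
contact_force: [-0.6, -1.5, 5.7]
opening: 0.176
```

Emit:
{"fn": "apply_moves", "kwargs": {"steps": [[0, -0.02, 0, 0, 0, 0], [0, -0.05, 0, 0, 0, 0], [0, -0.1, 0, 0, 0, 0], [0, -0.15, 0, 0, 0, 0], [0, -0.15, 0, 0, 0, 0], [0, -0.15, 0, 0, 0, 0]]}}

```text
time: 30.25
tcp_pos: [0.4275, 0.3492, 0.1854]
eef_rot: [0.41, -0.409, -0.575, 0.578]
contact_force: [0.2, 0.1, -2.4]
opening: 0.177
```

Run:
```python
from h import *
st();shot('w22');
im=cv2.imread('pics/w22_raw.png');save('w22a',im,(220,130,420,390),2.3)
lane(-.16,.06,.18)
```

```text
t 30.25 p [0.4275 0.3492 0.1854] F [ 0.2  0.1 -2.4] op 0.177
[[-0.33  -0.003 -0.944]
 [ 0.944 -0.002 -0.33 ]
 [-0.001 -1.     0.003]]
row [-0.2024, 0.0055, 0.0927, -0.0044, 0.2914, -0.003]
```

View pics/w22a.png

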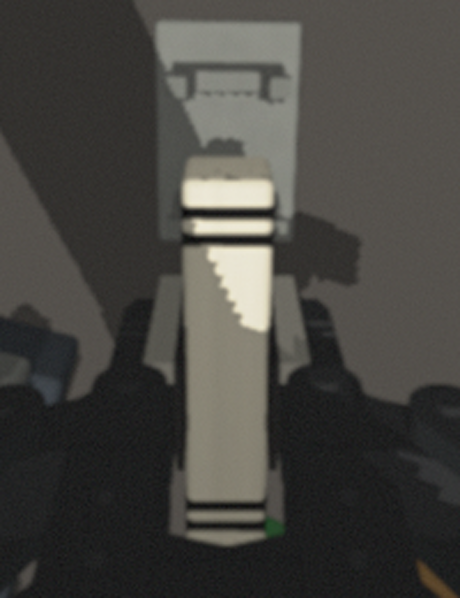

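Run:
```python
from h import *
print(tp(319,208.3,-.0087), tp(319,200,.007))
lane(-.17,.03,.19)
```

```text
[-0.00051876 -0.0087      0.03931302] [-0.00048197  0.007       0.03795553]
row [-0.2283, -0.0044, 0.1109, -0.0044, 0.2914, -0.003]
```

Emit:
{"fn": "apply_moves", "kwargs": {"steps": [[-0.202, 0.005, 0.093, -0.004, 0.291, 0], [-0.202, 0.005, 0.093, -0.004, 0.291, 0], [-0.202, 0.005, 0.093, -0.004, 0.291, 0], [-0.202, 0.005, 0.093, -0.004, 0.291, 0], [-0.202, 0.005, 0.093, -0.004, 0.291, 0], [-0.202, 0.005, 0.093, -0.004, 0.291, 0], [-0.202, 0.005, 0.093, -0.004, 0.291, 0], [-0.202, 0.005, 0.093, -0.004, 0.291, 0]]}}

```text
time: 31.3
tcp_pos: [0.407, 0.1293, 0.1813]
eef_rot: [-0.487, 0.489, 0.512, -0.511]
contact_force: [0.1, 0.4, -1.2]
opening: 0.175
```

Run:
```python
from h import *
s=st();print(inlane(s['tcp_pos']));shot('w23');lane(-.125,.06,.0720)
```

```text
t 31.3 p [0.407  0.1293 0.1813] F [ 0.1  0.4 -1.2] op 0.175
[[-0.047  0.002 -0.999]
 [ 0.999 -0.001 -0.047]
 [-0.001 -1.    -0.002]]
[-0.1593  0.062 ]
row [-0.0017, 0.1094, -0.0341, 0.0022, 0.0018, -0.0012]
```

View pics/w23.png

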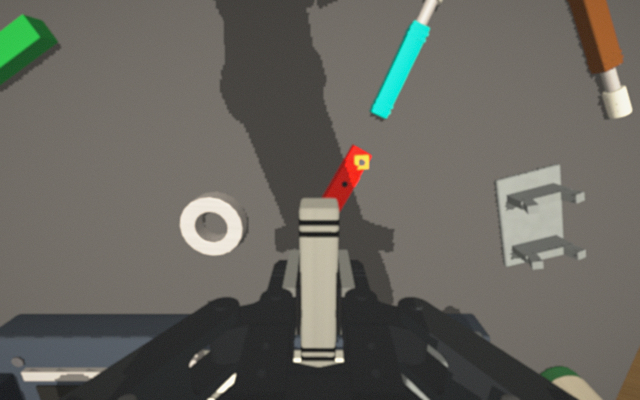

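Emit:
{"fn": "apply_moves", "kwargs": {"steps": [[-0.0015, 0.04, -0.01, 0.002, 0.002, 0], [-0.0015, 0.08, -0.025, 0.002, 0.002, 0], [-0.0015, 0.1095, -0.03, 0.002, 0.002, 0], [-0.0015, 0.1095, -0.03, 0.002, 0.002, 0], [-0.0015, 0.1095, -0.03, 0.002, 0.002, 0]]}}

```text
time: 31.98
tcp_pos: [0.4379, 0.1285, 0.0729]
eef_rot: [-0.489, 0.489, 0.511, -0.511]
contact_force: [0.7, -0.6, -0.3]
opening: 0.176
```

Run:
```python
from h import *
s=st();print(inlane(s['tcp_pos']));shot('s24','scene')
im=cv2.imread('pics/s24_raw.png');save('s24',im,(260,190,440,310),4.4)
lane(-.105,.06,.0720)
```

```text
t 31.98 p [0.4379 0.1285 0.0729] F [ 0.7 -0.6 -0.3] op 0.176
[[-0.044  0.001 -0.999]
 [ 0.999 -0.    -0.044]
 [-0.    -1.    -0.001]]
[-0.1286  0.0598]
row [0.0001, 0.0013, -0.0233, 0.0024, -0.0014, 0.0001]
```

View pics/s24.png

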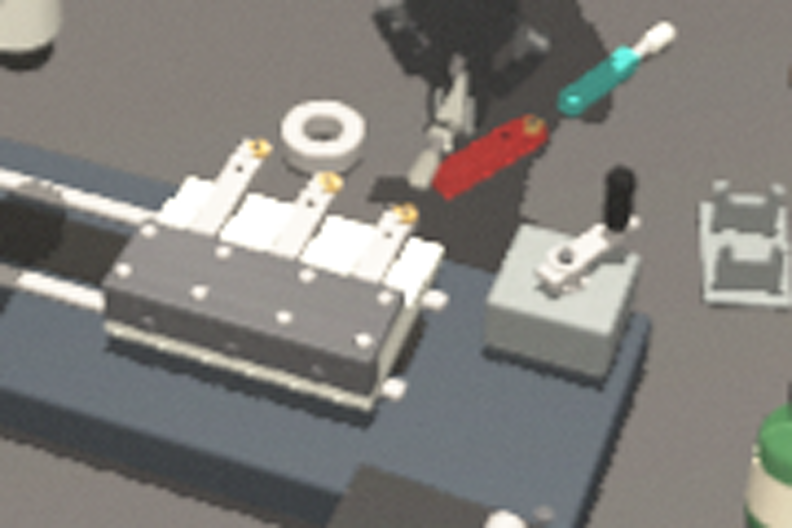

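Emit:
{"fn": "apply_moves", "kwargs": {"steps": [[0, 0.001, -0.012, 0.002, -0.001, 0], [0, 0.002, -0.023, 0.002, -0.001, 0], [0, 0.002, -0.023, 0.002, -0.001, 0], [0, 0.002, -0.023, 0.002, -0.001, 0]]}}

```text
time: 32.52
tcp_pos: [0.4602, 0.1289, 0.07]
eef_rot: [0.489, -0.489, -0.51, 0.512]
contact_force: [-0.7, 0.3, -1.0]
opening: 0.173
```

Run:
```python
from h import *
s=st();print(inlane(s['tcp_pos']));shot('w25')
im=cv2.imread('pics/w25_raw.png');save('w25',im,(220,180,420,390),2.8)
```

```text
t 32.52 p [0.4602 0.1289 0.07  ] F [-0.7  0.3 -1. ] op 0.173
[[-0.044 -0.002 -0.999]
 [ 0.999 -0.001 -0.044]
 [-0.001 -1.     0.002]]
[-0.1062  0.0593]
```

View pics/w25.png

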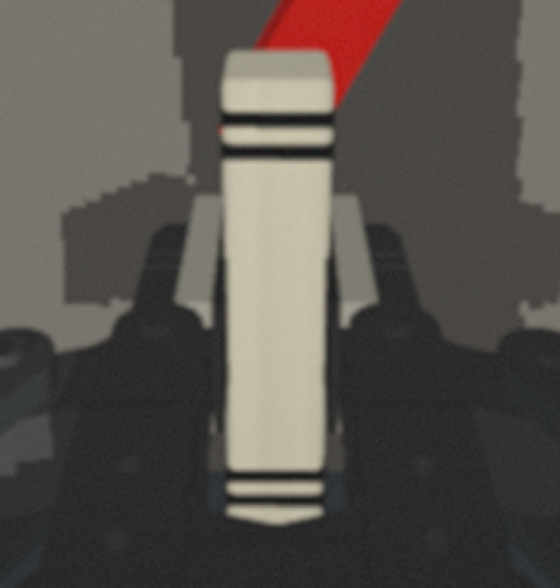

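Emit:
{"fn": "apply_moves", "kwargs": {"steps": [[0, -0.001, -0.004, 0, 0, 0], [0, -0.001, -0.007, 0, 0, 0], [0, -0.001, -0.0095, 0, 0, 0], [0, -0.001, -0.012, 0, 0, 0], [0, -0.001, -0.0145, 0, 0, 0], [0, -0.001, -0.0145, 0, 0, 0]]}}

```text
time: 33.33
tcp_pos: [0.4752, 0.1297, 0.071]
eef_rot: [0.489, -0.489, -0.51, 0.511]
contact_force: [-1.0, -0.1, -0.5]
opening: 0.174
```

Run:
```python
from h import *
s=st();print(inlane(s['tcp_pos']));shot('s26','scene')
im=cv2.imread('pics/s26_raw.png');save('s26',im,(260,190,440,310),4.4)
```

```text
t 33.33 p [0.4752 0.1297 0.071 ] F [-1.  -0.1 -0.5] op 0.174
[[-0.044 -0.001 -0.999]
 [ 0.999 -0.001 -0.044]
 [-0.001 -1.     0.001]]
[-0.0912  0.0594]
```

View pics/s26.png

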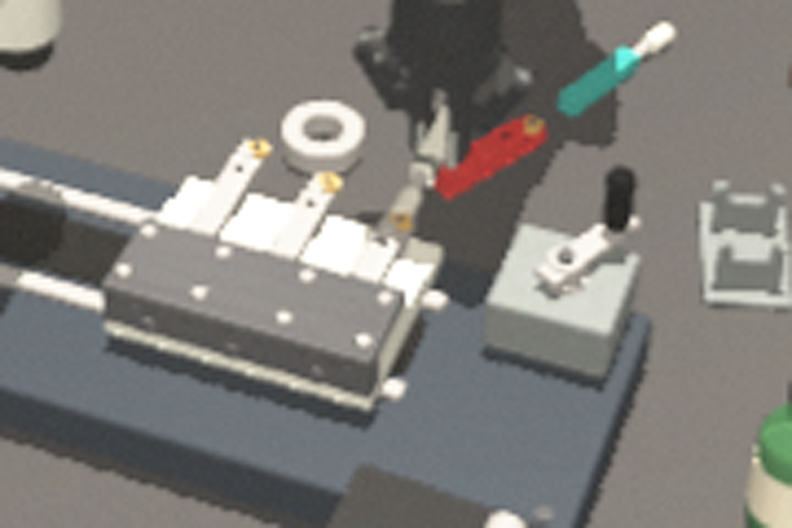

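Emit:
{"fn": "apply_moves", "kwargs": {"steps": [[0, 0, -0.003, 0, 0, 0], [0, 0, -0.006, 0, 0, 0], [0, 0, -0.002, 0, 0, 0], [0, 0, -0.005, 0, 0, 0], [0, 0, -0.0075, 0, 0, 0], [0, 0, -0.01, 0, 0, 0], [0, 0, -0.0125, 0, 0, 0], [0, 0, -0.0125, 0, 0, 0]]}}

```text
time: 34.38
tcp_pos: [0.4876, 0.1303, 0.071]
eef_rot: [0.489, -0.489, -0.51, 0.511]
contact_force: [-1.7, 0.4, -0.3]
opening: 0.171
```

Emit:
{"fn": "apply_moves", "kwargs": {"steps": [[0, 0, -0.001, 0, 0, 0], [0, 0, -0.002, 0, 0, 0], [0, 0, -0.003, 0, 0, 0]]}}

```text
time: 34.75
tcp_pos: [0.4903, 0.1304, 0.071]
eef_rot: [0.489, -0.489, -0.51, 0.512]
contact_force: [-2.3, 0.3, -0.4]
opening: 0.18
```

Emit:
{"fn": "apply_moves", "kwargs": {"steps": [[0, 0, -0.0007, 0, 0, 0], [0, 0, -0.0014, 0, 0, 0], [0, 0, -0.002, 0, 0, 0]]}}

```text
time: 35.12
tcp_pos: [0.4924, 0.1305, 0.071]
eef_rot: [0.489, -0.489, -0.51, 0.512]
contact_force: [-2.3, -0.1, 0.1]
opening: 0.173
```

Emit:
{"fn": "apply_moves", "kwargs": {"steps": [[0, 0, -0.0007, 0, 0, 0], [0, 0, -0.0014, 0, 0, 0]]}}

```text
time: 35.38
tcp_pos: [0.4938, 0.1306, 0.071]
eef_rot: [0.489, -0.489, -0.51, 0.512]
contact_force: [-2.2, 0.1, 0.3]
opening: 0.176
```

Emit:
{"fn": "apply_moves", "kwargs": {"steps": [[0, 0, -0.0007, 0, 0, 0], [0, 0, -0.0014, 0, 0, 0]]}}

```text
time: 35.62
tcp_pos: [0.4952, 0.1306, 0.071]
eef_rot: [0.489, -0.489, -0.51, 0.512]
contact_force: [-2.7, -0.3, 0.3]
opening: 0.175
```

Emit:
{"fn": "apply_moves", "kwargs": {"steps": [[0, 0, -0.0006, 0, 0, 0], [0, 0, -0.0012, 0, 0, 0]]}}

```text
time: 35.88
tcp_pos: [0.4954, 0.1306, 0.0708]
eef_rot: [0.489, -0.488, -0.51, 0.512]
contact_force: [-5.5, 0.7, 1.3]
opening: 0.174
```

Emit:
{"fn": "apply_moves", "kwargs": {"steps": [[0, 0, -0.0006, 0, 0, 0], [0, 0, -0.0012, 0, 0, 0]]}}

```text
time: 36.12
tcp_pos: [0.4955, 0.1306, 0.0706]
eef_rot: [0.49, -0.488, -0.509, 0.513]
contact_force: [-8.2, -0.7, 3.5]
opening: 0.177
```

Emit:
{"fn": "apply_moves", "kwargs": {"steps": [[0, -0.001, 0.01, 0, 0, 0], [0, -0.001, 0.03, 0, 0, 0], [0, -0.001, 0.055, 0, 0, 0], [-0.03, -0.001, 0.055, 0, 0, 0], [-0.06, -0.001, 0.055, 0, 0, 0], [-0.06, -0.001, 0.055, 0, 0, 0], [-0.06, -0.001, 0.055, 0, 0, 0]]}}

```text
time: 37.0
tcp_pos: [0.4461, 0.0689, 0.0725]
eef_rot: [-0.489, 0.489, 0.511, -0.511]
contact_force: [-0.8, 0.1, -0.9]
opening: 0.177
```

Run:
```python
from h import *
s=st();print(inlane(s['tcp_pos']));shot('w27');shot('s27','scene')
im=cv2.imread('pics/s27_raw.png');save('s27',im,(260,190,440,310),4.4)
im=cv2.imread('pics/w27_raw.png');save('w27',im,(220,180,420,390),2.8)
lane(-.115,0,.071)
```

```text
t 37.0 p [0.4461 0.0689 0.0725] F [-0.8  0.1 -0.9] op 0.177
[[-0.044  0.001 -0.999]
 [ 0.999 -0.    -0.044]
 [-0.    -1.    -0.001]]
[-1.23e-01 -1.00e-04]
row [-0.0004, 0.0013, -0.0084, -0.0003, 0.0007, -0.0004]
```

View pics/s27.png

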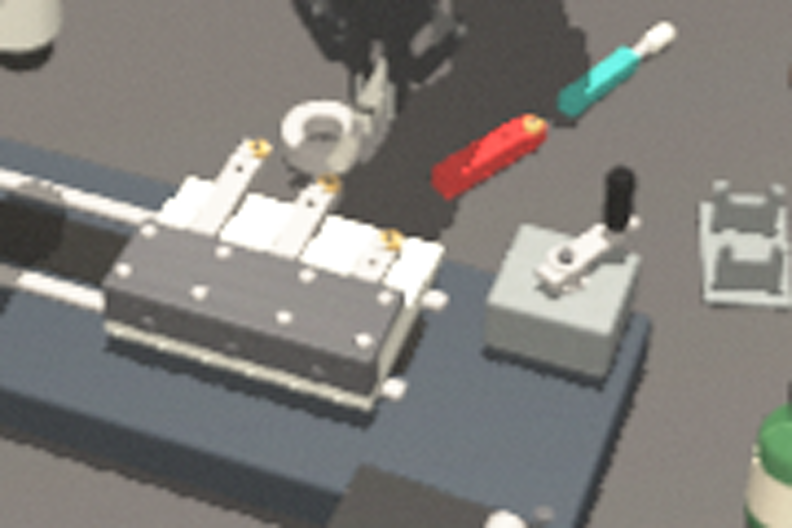

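View pics/w27.png

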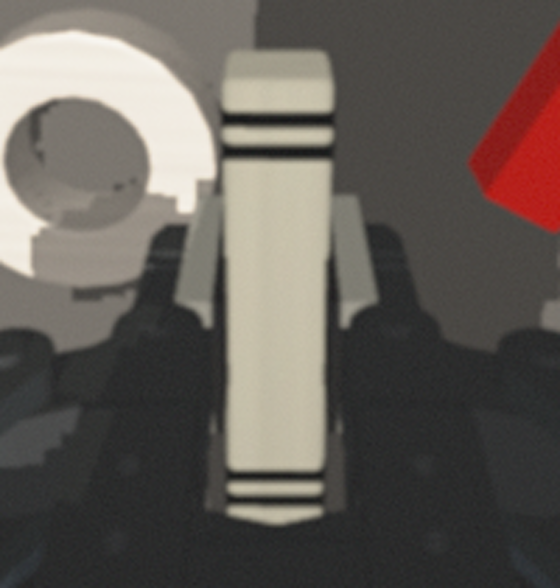

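Emit:
{"fn": "apply_moves", "kwargs": {"steps": [[0, 0.0005, -0.006, 0, 0, 0], [0, 0.001, -0.011, 0, 0, 0], [0, 0.001, -0.0135, 0, 0, 0], [0, 0.001, -0.016, 0, 0, 0], [0, 0.001, -0.0185, 0, 0, 0], [0, 0.001, -0.021, 0, 0, 0], [0, 0.001, -0.018, 0, 0, 0], [0, 0.001, -0.021, 0, 0, 0], [0, 0.001, -0.0235, 0, 0, 0], [0, 0.001, -0.026, 0, 0, 0]]}}

```text
time: 38.35
tcp_pos: [0.4706, 0.0695, 0.071]
eef_rot: [0.489, -0.488, -0.51, 0.512]
contact_force: [-4.1, -0.1, 1.7]
opening: 0.175
```

Emit:
{"fn": "apply_moves", "kwargs": {"steps": [[0, 0, 0.003, 0, 0, 0], [0, 0, 0, 0, 0, 0], [0, 0, -0.0025, 0, 0, 0], [0, 0, -0.005, 0, 0, 0], [0, 0, -0.0075, 0, 0, 0], [0, 0, -0.01, 0, 0, 0], [0, 0, -0.007, 0, 0, 0], [0, 0, -0.01, 0, 0, 0], [0, 0, -0.0125, 0, 0, 0], [0, 0, -0.015, 0, 0, 0]]}}

```text
time: 39.6
tcp_pos: [0.4855, 0.0701, 0.0709]
eef_rot: [0.489, -0.488, -0.51, 0.512]
contact_force: [-3.4, -0.4, 1.5]
opening: 0.175
```

Run:
```python
from h import *
s=st();print(inlane(s['tcp_pos']));lane(-.074,0,.071)
```

```text
t 39.6 p [0.4855 0.0701 0.0709] F [-3.4 -0.4  1.5] op 0.175
[[-0.044 -0.003 -0.999]
 [ 0.999 -0.001 -0.044]
 [-0.001 -1.     0.003]]
[-0.0836 -0.0006]
row [0.0006, -0.0001, -0.0096, -0.0034, -0.0007, -0.0009]
```

Emit:
{"fn": "apply_moves", "kwargs": {"steps": [[0, 0, -0.0015, 0, 0, 0], [0, 0, -0.003, 0, 0, 0], [0, 0, -0.0045, 0, 0, 0], [0, 0, -0.006, 0, 0, 0], [0, 0, -0.007, 0, 0, 0]]}}

```text
time: 40.22
tcp_pos: [0.4933, 0.0705, 0.0711]
eef_rot: [0.489, -0.489, -0.51, 0.512]
contact_force: [-3.2, -0.9, 0.8]
opening: 0.174
```

Emit:
{"fn": "apply_moves", "kwargs": {"steps": [[0, 0, -0.0007, 0, 0, 0], [0, 0, -0.0014, 0, 0, 0]]}}

```text
time: 40.48
tcp_pos: [0.4946, 0.0705, 0.0711]
eef_rot: [0.489, -0.489, -0.51, 0.512]
contact_force: [-2.9, -0.5, 0.5]
opening: 0.176
```

Emit:
{"fn": "apply_moves", "kwargs": {"steps": [[0, 0, -0.0006, 0, 0, 0], [0, 0, -0.0012, 0, 0, 0]]}}

```text
time: 40.72
tcp_pos: [0.4953, 0.0706, 0.071]
eef_rot: [0.489, -0.488, -0.51, 0.512]
contact_force: [-4.7, 0.1, 1.1]
opening: 0.176
```

Emit:
{"fn": "apply_moves", "kwargs": {"steps": [[0, 0, -0.0006, 0, 0, 0], [0, 0, -0.0012, 0, 0, 0]]}}

```text
time: 40.98
tcp_pos: [0.4954, 0.0706, 0.0708]
eef_rot: [0.49, -0.488, -0.509, 0.512]
contact_force: [-7.4, -0.0, 3.4]
opening: 0.177
```

Emit:
{"fn": "apply_moves", "kwargs": {"steps": [[0, -0.001, 0.01, 0, 0, 0], [0, -0.001, 0.03, 0, 0, 0], [0, -0.001, 0.06, 0, 0, 0], [-0.03, -0.001, 0.066, 0, 0, 0], [-0.06, -0.001, 0.066, 0, 0, 0], [-0.06, -0.001, 0.066, 0, 0, 0], [-0.06, -0.001, 0.066, 0, 0, 0]]}}

```text
time: 41.85
tcp_pos: [0.4345, 0.0083, 0.0726]
eef_rot: [0.489, -0.489, -0.511, 0.511]
contact_force: [-0.2, 0.4, -0.8]
opening: 0.174
```

Run:
```python
from h import *
s=st();print(inlane(s['tcp_pos']));lane(-.126,-.06,.071)
```

```text
t 41.85 p [0.4345 0.0083 0.0726] F [-0.2  0.4 -0.8] op 0.174
[[-0.044  0.    -0.999]
 [ 0.999 -0.    -0.044]
 [-0.    -1.    -0.   ]]
[-0.1374 -0.06  ]
row [0.0, 0.0016, -0.0114, 0.0004, -0.0006, -0.0005]
```

Emit:
{"fn": "apply_moves", "kwargs": {"steps": [[0, 0.001, -0.006, 0, 0, 0], [0, 0.0015, -0.011, 0, 0, 0], [0, 0.0015, -0.0135, 0, 0, 0], [0, 0.0015, -0.016, 0, 0, 0], [0, 0.0015, -0.0185, 0, 0, 0], [0, 0.0015, -0.021, 0, 0, 0], [0, 0.0015, -0.018, 0, 0, 0], [0, 0.0015, -0.021, 0, 0, 0], [0, 0.0015, -0.0235, 0, 0, 0], [0, 0.0015, -0.026, 0, 0, 0]]}}

```text
time: 43.1
tcp_pos: [0.459, 0.0089, 0.0706]
eef_rot: [0.489, -0.488, -0.51, 0.512]
contact_force: [-4.6, 0.1, 2.4]
opening: 0.175
```

Emit:
{"fn": "apply_moves", "kwargs": {"steps": [[0, 0, 0.003, 0, 0, 0], [0, 0, 0, 0, 0, 0], [0, 0, -0.0025, 0, 0, 0], [0, 0, -0.005, 0, 0, 0], [0, 0, -0.0075, 0, 0, 0], [0, 0, -0.005, 0, 0, 0], [0, 0, -0.0075, 0, 0, 0], [0, 0, -0.01, 0, 0, 0], [0, 0, -0.0115, 0, 0, 0], [0, 0, -0.013, 0, 0, 0]]}}

```text
time: 44.35
tcp_pos: [0.4723, 0.0095, 0.0705]
eef_rot: [0.489, -0.488, -0.51, 0.512]
contact_force: [-4.4, -0.9, 0.4]
opening: 0.176
```

Run:
```python
from h import *
s=st();print(inlane(s['tcp_pos']));lane(-.093,-.06,.071)
```

```text
t 44.35 p [0.4723 0.0095 0.0705] F [-4.4 -0.9  0.4] op 0.176
[[-0.044 -0.002 -0.999]
 [ 0.999 -0.001 -0.044]
 [-0.001 -1.     0.002]]
[-0.0995 -0.0606]
row [0.0006, -0.0005, -0.0065, -0.0025, -0.0008, -0.0009]
```

Emit:
{"fn": "apply_moves", "kwargs": {"steps": [[0, 0, -0.0012, 0, 0, 0], [0, 0, -0.0024, 0, 0, 0], [0, 0, -0.0036, 0, 0, 0], [0, 0, -0.0045, 0, 0, 0]]}}

```text
time: 44.85
tcp_pos: [0.4773, 0.0097, 0.0707]
eef_rot: [0.489, -0.489, -0.51, 0.512]
contact_force: [-3.3, 0.0, 0.5]
opening: 0.173
```

Emit:
{"fn": "apply_moves", "kwargs": {"steps": [[0, 0, -0.0006, 0, 0, 0], [0, 0, -0.0012, 0, 0, 0]]}}

```text
time: 45.1
tcp_pos: [0.4783, 0.0098, 0.0706]
eef_rot: [0.489, -0.489, -0.51, 0.512]
contact_force: [-3.5, 0.0, 0.7]
opening: 0.178
```

Emit:
{"fn": "apply_moves", "kwargs": {"steps": [[0, 0, -0.0006, 0, 0, 0], [0, 0, -0.0012, 0, 0, 0]]}}

```text
time: 45.35
tcp_pos: [0.4794, 0.0098, 0.0706]
eef_rot: [0.489, -0.489, -0.51, 0.512]
contact_force: [-5.0, -0.7, 0.6]
opening: 0.177
```

Emit:
{"fn": "apply_moves", "kwargs": {"steps": [[0, 0, -0.0006, 0, 0, 0], [0, 0, -0.0012, 0, 0, 0]]}}

```text
time: 45.6
tcp_pos: [0.4794, 0.0098, 0.0704]
eef_rot: [0.49, -0.488, -0.51, 0.512]
contact_force: [-7.2, -0.3, 2.9]
opening: 0.175
```

Emit:
{"fn": "apply_moves", "kwargs": {"steps": [[0, -0.001, 0.01, 0, 0, 0], [0, -0.001, 0.04, 0, 0, 0], [0.02, -0.03, 0.06, 0, 0, 0], [0.06, -0.09, 0.06, 0, 0, 0], [0.12, -0.11, 0.06, 0, 0, 0], [0.18, -0.11, 0.06, 0, 0, 0], [0.24, -0.11, 0.06, 0, 0, 0], [0.24, -0.11, 0.06, 0, 0, 0]]}}

```text
time: 46.6
tcp_pos: [0.4102, 0.2536, 0.1814]
eef_rot: [-0.487, 0.486, 0.515, -0.512]
contact_force: [1.2, -1.5, -0.2]
opening: 0.174
```

Run:
```python
from h import *
s=st();shot('w28');shot('s28','scene')
im=cv2.imread('pics/s28_raw.png');save('s28',im,(260,190,440,310),4.4)
goto(.43,.3497,.13,.335)
```

```text
t 46.6 p [0.4102 0.2536 0.1814] F [ 1.2 -1.5 -0.2] op 0.174
[[-0.053  0.002 -0.999]
 [ 0.999  0.004 -0.053]
 [ 0.004 -1.    -0.002]]
row [0.1008, 0.0507, -0.0239, 0.0002, -0.2889, -0.0004]
```

View pics/s28.png

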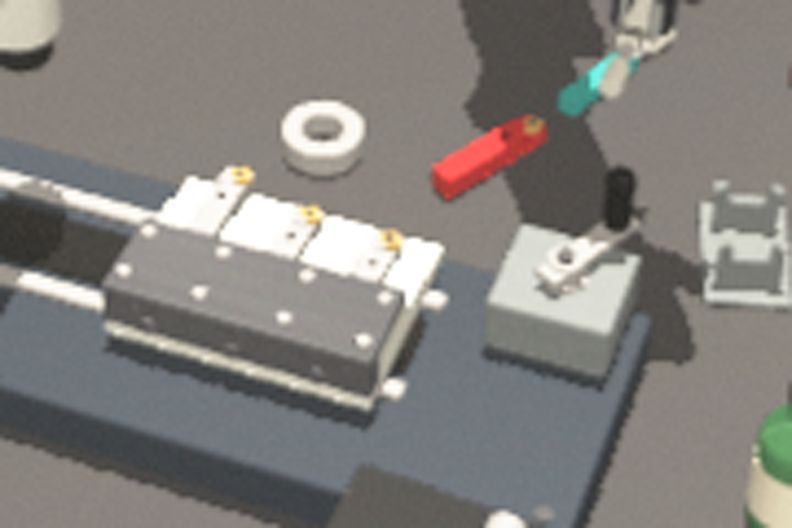

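View pics/w28.png

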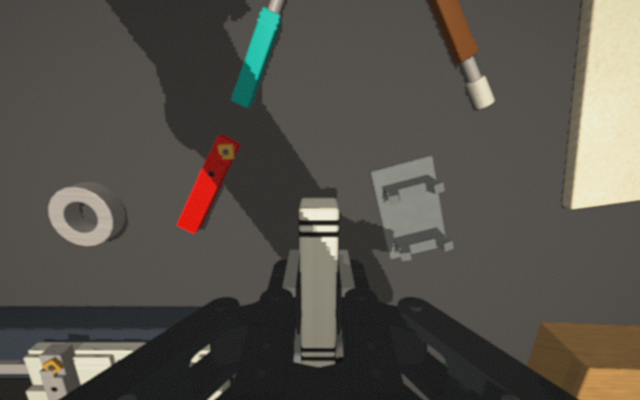

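Emit:
{"fn": "apply_moves", "kwargs": {"steps": [[0.06, -0.01, 0.02, 0, -0.17, 0], [0.1, -0.01, 0, 0, -0.289, 0], [0.101, -0.01, -0.024, 0, -0.289, 0], [0.101, -0.01, -0.024, 0, -0.289, 0], [0.101, 0.025, -0.024, 0, -0.289, 0], [0.101, 0.051, -0.024, 0, -0.289, 0], [0.101, 0.051, -0.024, 0, -0.289, 0], [0.101, 0.051, -0.024, 0, -0.289, 0]]}}

```text
time: 47.7
tcp_pos: [0.4304, 0.3485, 0.1305]
eef_rot: [0.411, -0.41, -0.576, 0.576]
contact_force: [0.3, -0.2, -0.7]
opening: 0.174
```

Run:
```python
from h import *
s=st();shot('w29')
goto(.4288,.350,.07,.335)
im=cv2.imread('pics/w29_raw.png');save('w29',im,(220,100,420,390),2)
```

```text
t 47.7 p [0.4304 0.3485 0.1305] F [ 0.3 -0.2 -0.7] op 0.174
[[-0.326 -0.    -0.945]
 [ 0.945 -0.    -0.326]
 [ 0.    -1.     0.   ]]
row [0.0015, 0.0609, 0.0014, 0.0005, -0.0028, 0.0006]
```

View pics/w29.png

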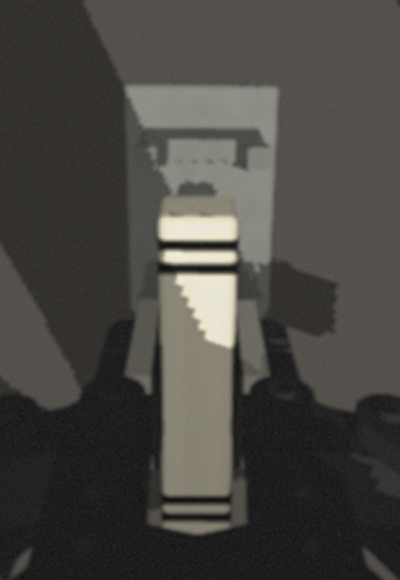

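Emit:
{"fn": "apply_moves", "kwargs": {"steps": [[0.0015, 0.03, 0.001, 0, -0.003, 0], [0.0015, 0.055, 0.001, 0, -0.003, 0], [0.0015, 0.07, 0.001, 0, -0.003, 0], [0.0015, 0.08, 0.001, 0, -0.003, 0], [0.0015, 0.088, 0.001, 0, -0.003, 0], [0.0015, 0.092, 0.001, 0, -0.003, 0], [0.0015, 0.092, 0.001, 0, -0.003, 0]]}}

```text
time: 48.62
tcp_pos: [0.4285, 0.3502, 0.0377]
eef_rot: [0.409, -0.409, -0.576, 0.577]
contact_force: [-0.6, -0.6, -1.9]
opening: 0.18
```

Emit:
{"fn": "apply_moves", "kwargs": {"steps": [[0, 0.0005, 0, 0, 0, 0], [0, 0.0005, 0, 0, 0, 0], [0, 0.0005, 0, 0, 0, 0], [0, 0.0005, 0, 0, 0, 0], [0, -0.02, 0, 0, 0, 0], [0, -0.07, 0, 0, 0, 0], [0, -0.13, 0.01, 0, 0, 0], [0, -0.17, 0.02, 0, 0, 0], [0, -0.17, 0.02, 0, 0, 0]], "claw": 0.5}}

```text
time: 49.75
tcp_pos: [0.4108, 0.3451, 0.2112]
eef_rot: [-0.409, 0.409, 0.579, -0.575]
contact_force: [0.1, -0.2, -0.5]
opening: 0.502
```

Run:
```python
from h import *
s=st();shot('w30');shot('s30','scene')
im=cv2.imread('pics/w30_raw.png');save('w30a',im,(220,100,420,390),2)
im=cv2.imread('pics/s30_raw.png');save('s30',im,(300,190,480,310),4.4)
goto(.46,.25,.24,.045)
```

```text
t 49.75 p [0.4108 0.3451 0.2112] F [ 0.1 -0.2 -0.5] op 0.502
[[-0.33   0.003 -0.944]
 [ 0.944  0.005 -0.33 ]
 [ 0.003 -1.    -0.005]]
row [-0.1049, -0.0327, -0.0169, -0.0017, 0.2914, -0.0005]
```

View pics/w30a.png

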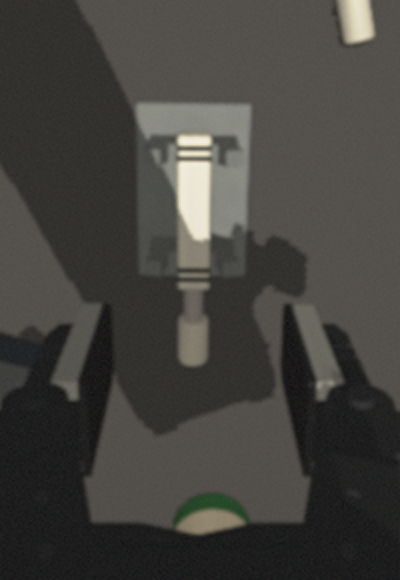

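View pics/s30.png

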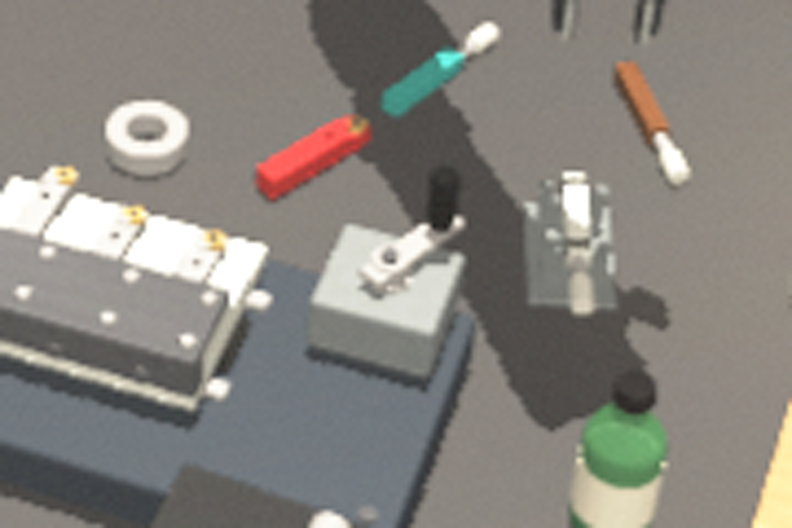

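Emit:
{"fn": "apply_moves", "kwargs": {"steps": [[-0.105, -0.033, -0.017, 0, 0.291, 0], [-0.105, -0.033, -0.017, 0, 0.291, 0], [-0.105, -0.033, -0.017, 0, 0.291, 0], [-0.105, -0.033, -0.017, 0, 0.291, 0], [-0.105, -0.033, -0.017, 0, 0.291, 0]]}}

```text
time: 50.48
tcp_pos: [0.4591, 0.2513, 0.2392]
eef_rot: [0.488, -0.487, -0.51, 0.513]
contact_force: [0.9, -1.3, -0.1]
opening: 0.502
```

Run:
```python
from h import *
s=st();shot('w31')
im=cv2.imread('pics/w31_raw.png');save('w31',im,(220,180,480,380),3)
```

```text
t 50.48 p [0.4591 0.2513 0.2392] F [ 0.9 -1.3 -0.1] op 0.502
[[-0.048 -0.004 -0.999]
 [ 0.999 -0.002 -0.048]
 [-0.002 -1.     0.004]]
```

View pics/w31.png

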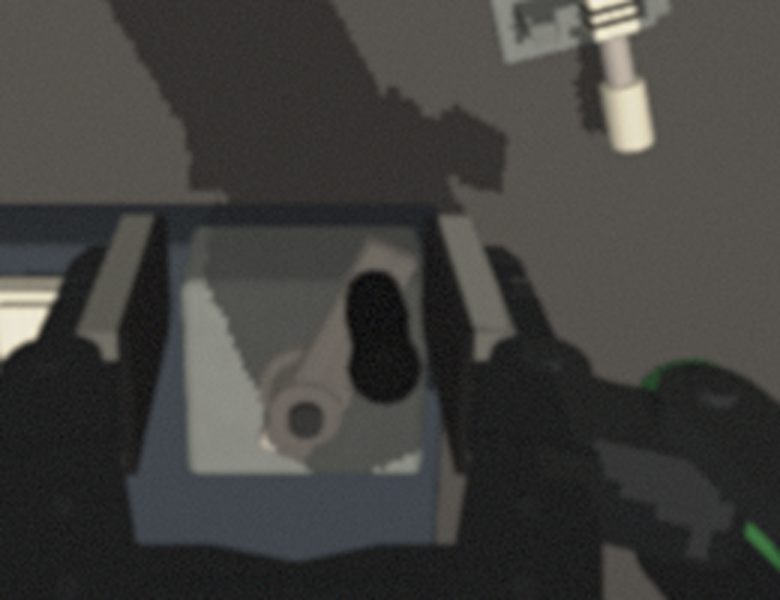

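Run:
```python
from h import *
c=camof('w31');A=lambda x,y:(220+x/3,180+y/3)
k=pix(c,*A(385,370),.149);b=pix(c,*A(376,297),.106);s=pix(c,*A(305,420),.103)
print(k,b,s,np.hypot(*(k-s)[:2]),np.arctan2(*(k-s)[[1,0]]),inlane(k),inlane(s))
goto(k[0],k[1],.20,.045)
```

```text
[0.5321622  0.27821373 0.149     ] [0.53563258 0.27954385 0.106     ] [0.58491015 0.25975199 0.103     ] 0.05588543514113532 2.8049185127612244 [-0.0276  0.2052] [0.0242 0.1843]
row [0.0235, 0.0391, -0.0743, -0.0034, 0.0031, -0.0018]
```

Emit:
{"fn": "apply_moves", "kwargs": {"steps": [[0.023, 0, -0.037, -0.003, 0.003, 0], [0.023, 0.02, -0.075, -0.003, 0.003, 0], [0.023, 0.04, -0.075, -0.003, 0.003, 0], [0.023, 0.04, -0.075, -0.003, 0.003, 0], [0.023, 0.04, -0.075, -0.003, 0.003, 0]]}}

```text
time: 51.15
tcp_pos: [0.5338, 0.2772, 0.2008]
eef_rot: [-0.488, 0.489, 0.511, -0.511]
contact_force: [0.2, -0.1, 0.9]
opening: 0.501
```

Run:
```python
from h import *
s=st();shot('w32')
im=cv2.imread('pics/w32_raw.png');save('w32',im,(220,180,480,380),3)
goto(.533,.2765,.134,.045)
```

```text
t 51.15 p [0.5338 0.2772 0.2008] F [ 0.2 -0.1  0.9] op 0.501
[[-0.044  0.002 -0.999]
 [ 0.999 -0.    -0.044]
 [-0.    -1.    -0.002]]
row [-0.0007, 0.0672, 0.0013, 0.0024, -0.0016, 0.0001]
```

View pics/w32.png

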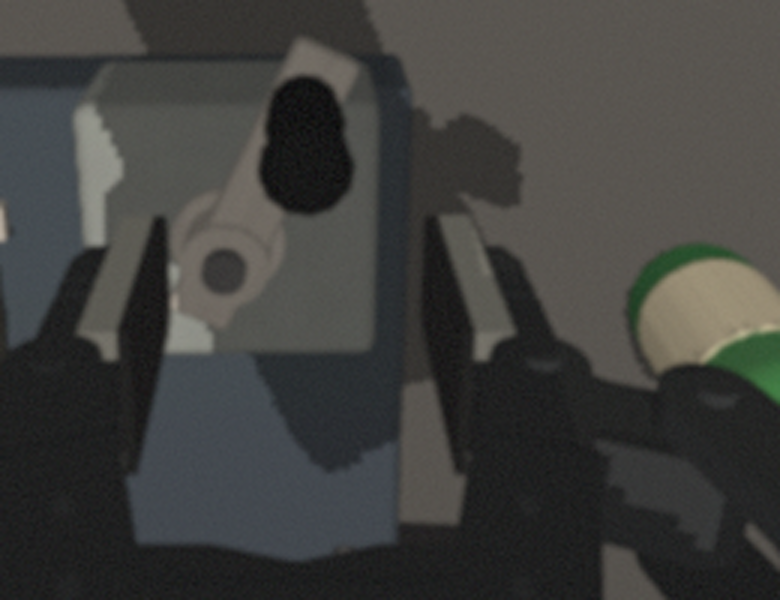

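Run:
```python
from h import *
c=camof('w32');A=lambda x,y:(220+x/3,180+y/3)
k=pix(c,*A(307,168),.149);s=pix(c,*A(224,271),.104)
print(k,s,np.hypot(*(k-s)[:2]),np.arctan2(*(k-s)[[1,0]]))
```

```text
[0.53286713 0.2789971  0.149     ] [0.58335454 0.25969161 0.104     ] 0.05405256969380464 2.776365671728489
```

Emit:
{"fn": "apply_moves", "kwargs": {"steps": [[0, 0.03, 0.001, 0.002, -0.002, 0], [0, 0.055, 0.001, 0.002, -0.002, 0], [0, 0.067, 0.001, 0.002, -0.002, 0], [0, 0.067, 0.001, 0.002, -0.002, 0], [0, 0.067, 0.001, 0.002, -0.002, 0]]}}

```text
time: 51.82
tcp_pos: [0.534, 0.2768, 0.1346]
eef_rot: [-0.489, 0.489, 0.511, -0.511]
contact_force: [-0.5, 0.0, 1.1]
opening: 0.5
```

Emit:
{"fn": "apply_moves", "kwargs": {"steps": [[0, 0, 0, 0, 0, 0], [0, 0, 0, 0, 0, 0], [0, 0, 0, 0, 0, 0], [0, 0, 0, 0, 0, 0], [0, 0, 0, 0, 0, 0], [0, 0, 0, 0, 0, 0]], "claw": 1}}

```text
time: 52.58
tcp_pos: [0.5338, 0.277, 0.1346]
eef_rot: [-0.489, 0.489, 0.511, -0.511]
contact_force: [-1.6, 1.3, 6.5]
opening: 0.212
```

Run:
```python
from h import *
s=st();shot('w33')
im=cv2.imread('pics/w33_raw.png');save('w33',im,(220,180,480,380),3)
```

```text
t 52.58 p [0.5338 0.277  0.1346] F [-1.6  1.3  6.5] op 0.212
[[-0.044  0.001 -0.999]
 [ 0.999  0.001 -0.044]
 [ 0.001 -1.    -0.001]]
```

View pics/w33.png

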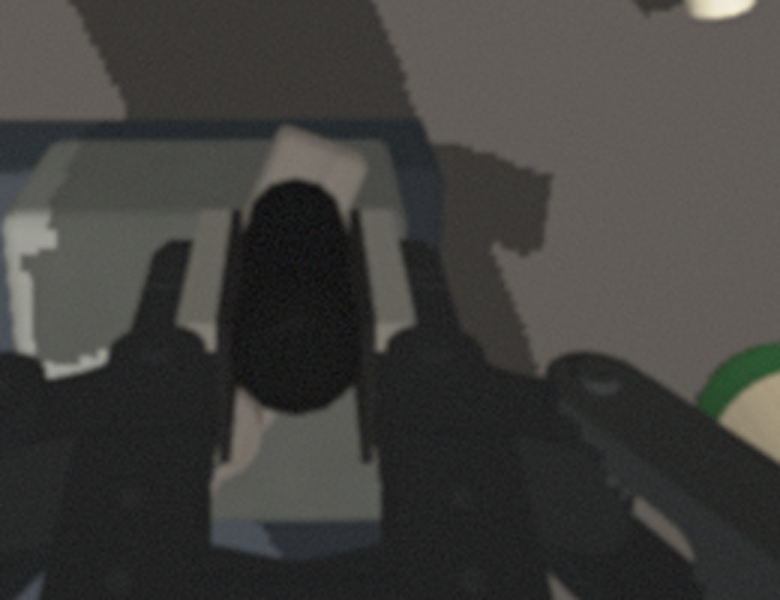

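```bash
cat > crank.py <<'E'
from h import *
import sys,json
ax=np.array([float(sys.argv[1]),float(sys.argv[2])]);deg=float(sys.argv[3]);n=int(sys.argv[4]);r=.05
s=robot.state();M=q2R(s['eef_rot']);p=s['tcp_pos'];d=p[:2]-ax;a0=np.arctan2(d[1],d[0])
zt=.1345;rot=goto(*p,.045)[1]
print('t',round(s['time'],2),'ang',round(a0,3),'rad',round(np.hypot(*d),4),'F',s['contact_force'].round(1),p.round(4))
rows=[]
for k in range(1,n+1):
    a=a0-np.deg2rad(deg)*k;q=np.array([*(ax+r*np.array([np.cos(a),np.sin(a)])),zt]);e=M.T@(q-p)
    rows.append([round(float(v),4) for v in e]+[round(float(rot[0]),3),round(float(rot[1]),3),round(float(rot[2]),3)])
print(json.dumps(rows))
E
python3 crank.py .5815 .2605 8 6
```

```text
row [0.0, 0.0, 0.0, 0.0009, -0.0005, 0.0006]
t 52.62 ang 2.808 rad 0.0505 F [-1.8  0.4  6.7] [0.5338 0.277  0.1346]
[[0.0061, 0.0001, -0.0035, 0.001, -0.001, 0.001], [0.0119, 0.0001, -0.0073, 0.001, -0.001, 0.001], [0.0171, 0.0001, -0.012, 0.001, -0.001, 0.001], [0.0216, 0.0001, -0.0173, 0.001, -0.001, 0.001], [0.0254, 0.0001, -0.0232, 0.001, -0.001, 0.001], [0.0282, 0.0002, -0.0295, 0.001, -0.001, 0.001]]
```

Emit:
{"fn": "apply_moves", "kwargs": {"steps": [[0.006, 0, -0.0035, 0, 0, 0], [0.012, 0, -0.007, 0, 0, 0], [0.017, 0, -0.012, 0, 0, 0], [0.0215, 0, -0.0175, 0, 0, 0], [0.0255, 0, -0.023, 0, 0, 0], [0.028, 0, -0.0295, 0, 0, 0]]}}

```text
time: 53.38
tcp_pos: [0.5619, 0.3065, 0.1346]
eef_rot: [-0.489, 0.489, 0.511, -0.511]
contact_force: [-1.8, 0.2, 5.4]
opening: 0.212
```

```bash
python3 crank.py .5815 .2605 12 10
```

```text
row [0.0, 0.0, 0.0, 0.0004, -0.0003, 0.0005]
t 53.38 ang 1.973 rad 0.05 F [-1.8  0.2  5.4] [0.5619 0.3065 0.1346]
[[0.0026, 0.0001, -0.0101, 0.0, -0.0, 0.0], [0.0031, 0.0001, -0.0206, 0.0, -0.0, 0.0], [0.0014, 0.0001, -0.0309, 0.0, -0.0, 0.0], [-0.0025, 0.0001, -0.0406, 0.0, -0.0, 0.0], [-0.0082, 0.0001, -0.0493, 0.0, -0.0, 0.0], [-0.0157, 0.0001, -0.0566, 0.0, -0.0, 0.0], [-0.0245, 0.0001, -0.0622, 0.0, -0.0, 0.0], [-0.0343, 0.0001, -0.0659, 0.0, -0.0, 0.0], [-0.0446, 0.0001, -0.0675, 0.0, -0.0, 0.0], [-0.0551, 0.0001, -0.0668, 0.0, -0.0, 0.0]]
```

Emit:
{"fn": "apply_moves", "kwargs": {"steps": [[0.0026, 0, -0.0101, 0, 0, 0], [0.0031, 0, -0.0206, 0, 0, 0], [0.0014, 0, -0.0309, 0, 0, 0], [-0.0025, 0, -0.0406, 0, 0, 0], [-0.0082, 0, -0.0493, 0, 0, 0], [-0.0157, 0, -0.0566, 0, 0, 0], [-0.0245, 0, -0.0622, 0, 0, 0], [-0.0343, 0, -0.0659, 0, 0, 0], [-0.0446, 0, -0.0675, 0, 0, 0], [-0.0551, 0, -0.0668, 0, 0, 0]]}}

```text
time: 54.62
tcp_pos: [0.6307, 0.2547, 0.1346]
eef_rot: [-0.489, 0.488, 0.511, -0.511]
contact_force: [-2.6, 1.7, 7.6]
opening: 0.208
```

```bash
python3 crank.py .5815 .2605 12 10;python3 -c "
from h import *
shot('s34','scene')
im=cv2.imread('pics/s34_raw.png');save('s34',im,(210,170,420,320),3.8)"
```

```text
row [0.0, 0.0, 0.0, -0.0, -0.0001, 0.0015]
t 54.62 ang -0.116 rad 0.0496 F [-2.6  1.7  7.6] [0.6307 0.2547 0.1346]
[[-0.0102, 0.0001, 0.0023, -0.0, -0.0, 0.002], [-0.0194, 0.0001, 0.0071, -0.0, -0.0, 0.002], [-0.0275, 0.0001, 0.0137, -0.0, -0.0, 0.002], [-0.0341, 0.0, 0.0219, -0.0, -0.0, 0.002], [-0.0388, 0.0, 0.0312, -0.0, -0.0, 0.002], [-0.0415, 0.0, 0.0413, -0.0, -0.0, 0.002], [-0.042, 0.0, 0.0518, -0.0, -0.0, 0.002], [-0.0403, 0.0, 0.0621, -0.0, -0.0, 0.002], [-0.0365, 0.0, 0.0718, -0.0, -0.0, 0.002], [-0.0308, 0.0001, 0.0806, -0.0, -0.0, 0.002]]
```

View pics/s34.png

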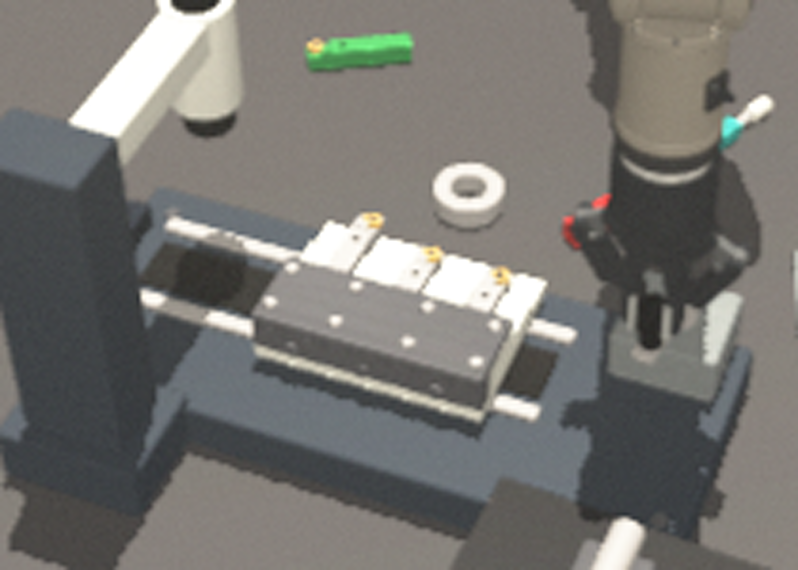

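Emit:
{"fn": "apply_moves", "kwargs": {"steps": [[-0.0102, 0, 0.0023, 0, 0, 0], [-0.0194, 0, 0.0071, 0, 0, 0], [-0.0275, 0, 0.0137, 0, 0, 0], [-0.0341, 0, 0.0219, 0, 0, 0], [-0.0388, 0, 0.0312, 0, 0, 0], [-0.0415, 0, 0.0413, 0, 0, 0], [-0.042, 0, 0.0518, 0, 0, 0], [-0.0403, 0, 0.0621, 0, 0, 0], [-0.0365, 0, 0.0718, 0, 0, 0], [-0.0308, 0, 0.0806, 0, 0, 0]]}}

```text
time: 55.92
tcp_pos: [0.5529, 0.2186, 0.1346]
eef_rot: [-0.488, 0.49, 0.511, -0.51]
contact_force: [2.9, 0.3, 5.9]
opening: 0.21
```

```bash
python3 crank.py .5815 .2605 14 10
```

```text
row [0.0, 0.0, 0.0, 0.0035, -0.0015, -0.001]
t 55.92 ang -2.169 rad 0.0508 F [2.9 0.3 5.9] [0.5529 0.2186 0.1346]
[[0.009, 0.0, 0.0083, 0.003, -0.002, -0.001], [0.0194, -0.0, 0.0148, 0.003, -0.002, -0.001], [0.0309, -0.0, 0.0186, 0.003, -0.002, -0.001], [0.0431, -0.0, 0.0195, 0.003, -0.002, -0.001], [0.0551, -0.0, 0.0175, 0.003, -0.002, -0.001], [0.0663, -0.0, 0.0125, 0.003, -0.002, -0.001], [0.0759, -0.0, 0.0051, 0.003, -0.002, -0.001], [0.0834, 0.0, -0.0045, 0.003, -0.002, -0.001], [0.0884, 0.0, -0.0156, 0.003, -0.002, -0.001], [0.0906, 0.0001, -0.0276, 0.003, -0.002, -0.001]]
```

Emit:
{"fn": "apply_moves", "kwargs": {"steps": [[0.009, 0, 0.0083, 0.003, -0.002, 0], [0.0194, 0, 0.0148, 0.003, -0.002, 0], [0.0309, 0, 0.0186, 0.003, -0.002, 0], [0.0431, 0, 0.0195, 0.003, -0.002, 0], [0.0551, 0, 0.0175, 0.003, -0.002, 0], [0.0663, 0, 0.0125, 0.003, -0.002, 0], [0.0759, 0, 0.0051, 0.003, -0.002, 0], [0.0834, 0, -0.0045, 0.003, -0.002, 0], [0.0884, 0, -0.0156, 0.003, -0.002, 0], [0.0906, 0, -0.0276, 0.003, -0.002, 0]]}}

```text
time: 57.18
tcp_pos: [0.5758, 0.3101, 0.1345]
eef_rot: [0.488, -0.488, -0.51, 0.513]
contact_force: [-2.0, -2.5, 8.6]
opening: 0.204
```

```bash
python3 crank.py .5815 .2605 14 10
```

```text
row [0.0, 0.0, 0.0, -0.0027, 0.0012, -0.0021]
t 57.17 ang 1.685 rad 0.0499 F [-2.  -2.5  8.6] [0.5758 0.3101 0.1345]
[[-0.0005, -0.0, -0.0122, -0.003, 0.001, -0.002], [-0.0041, -0.0001, -0.0238, -0.003, 0.001, -0.002], [-0.0104, -0.0001, -0.0342, -0.003, 0.001, -0.002], [-0.0191, -0.0001, -0.0428, -0.003, 0.001, -0.002], [-0.0295, -0.0001, -0.0491, -0.003, 0.001, -0.002], [-0.0412, -0.0001, -0.0526, -0.003, 0.001, -0.002], [-0.0534, -0.0, -0.0533, -0.003, 0.001, -0.002], [-0.0653, -0.0, -0.0509, -0.003, 0.001, -0.002], [-0.0764, 0.0, -0.0457, -0.003, 0.001, -0.002], [-0.0858, 0.0001, -0.038, -0.003, 0.001, -0.002]]
```

Emit:
{"fn": "apply_moves", "kwargs": {"steps": [[-0.0005, 0, -0.0122, -0.003, 0.001, -0.002], [-0.0041, 0, -0.0238, -0.003, 0.001, -0.002], [-0.0104, 0, -0.0342, -0.003, 0.001, -0.002], [-0.0191, 0, -0.0428, -0.003, 0.001, -0.002], [-0.0295, 0, -0.0491, -0.003, 0.001, -0.002], [-0.0412, 0, -0.0526, -0.003, 0.001, -0.002], [-0.0534, 0, -0.0533, -0.003, 0.001, -0.002], [-0.0653, 0, -0.0509, -0.003, 0.001, -0.002], [-0.0764, 0, -0.0457, -0.003, 0.001, -0.002], [-0.0858, 0, -0.038, -0.003, 0.001, -0.002]]}}

```text
time: 58.42
tcp_pos: [0.6182, 0.2267, 0.1346]
eef_rot: [-0.488, 0.489, 0.512, -0.51]
contact_force: [0.6, 2.5, 6.3]
opening: 0.214
```

```bash
python3 crank.py .5815 .2605 14 10
```

```text
row [0.0, 0.0, 0.0, 0.0029, -0.0001, 0.002]
t 58.42 ang -0.744 rad 0.0498 F [0.6 2.5 6.3] [0.6182 0.2267 0.1346]
[[-0.0076, 0.0, 0.0095, 0.003, -0.0, 0.002], [-0.0125, -0.0, 0.0207, 0.003, -0.0, 0.002], [-0.0146, -0.0001, 0.0327, 0.003, -0.0, 0.002], [-0.0137, -0.0001, 0.0448, 0.003, -0.0, 0.002], [-0.0099, -0.0001, 0.0564, 0.003, -0.0, 0.002], [-0.0034, -0.0001, 0.0667, 0.003, -0.0, 0.002], [0.0054, -0.0002, 0.0752, 0.003, -0.0, 0.002], [0.016, -0.0002, 0.0812, 0.003, -0.0, 0.002], [0.0277, -0.0001, 0.0845, 0.003, -0.0, 0.002], [0.0399, -0.0001, 0.0849, 0.003, -0.0, 0.002]]
```

Emit:
{"fn": "apply_moves", "kwargs": {"steps": [[-0.0076, 0, 0.0095, 0.003, 0, 0.002], [-0.0125, 0, 0.0207, 0.003, 0, 0.002], [-0.0146, 0, 0.0327, 0.003, 0, 0.002], [-0.0137, 0, 0.0448, 0.003, 0, 0.002], [-0.0099, 0, 0.0564, 0.003, 0, 0.002], [-0.0034, 0, 0.0667, 0.003, 0, 0.002], [0.0054, 0, 0.0752, 0.003, 0, 0.002], [0.016, 0, 0.0812, 0.003, 0, 0.002], [0.0277, 0, 0.0845, 0.003, 0, 0.002], [0.0399, 0, 0.0849, 0.003, 0, 0.002]]}}

```text
time: 59.68
tcp_pos: [0.5308, 0.2618, 0.1345]
eef_rot: [0.489, -0.489, -0.51, 0.512]
contact_force: [-0.3, -1.4, 7.8]
opening: 0.211
```

```bash
python3 crank.py .5815 .2605 14 10;python3 -c "
from h import *
shot('s35','scene')
im=cv2.imread('pics/s35_raw.png');save('s35',im,(210,170,420,320),3.8)"
```

```text
row [0.0, 0.0, 0.0, -0.0025, -0.0007, -0.0022]
t 59.67 ang 3.116 rad 0.0507 F [-0.3 -1.4  7.8] [0.5308 0.2618 0.1345]
[[0.0119, 0.0, -0.003, -0.003, -0.001, -0.002], [0.023, -0.0, -0.0082, -0.003, -0.001, -0.002], [0.0324, -0.0001, -0.0158, -0.003, -0.001, -0.002], [0.0398, -0.0001, -0.0256, -0.003, -0.001, -0.002], [0.0445, -0.0002, -0.0368, -0.003, -0.001, -0.002], [0.0464, -0.0002, -0.0488, -0.003, -0.001, -0.002], [0.0454, -0.0002, -0.061, -0.003, -0.001, -0.002], [0.0414, -0.0002, -0.0725, -0.003, -0.001, -0.002], [0.0348, -0.0003, -0.0827, -0.003, -0.001, -0.002], [0.0258, -0.0003, -0.091, -0.003, -0.001, -0.002]]
```

View pics/s35.png

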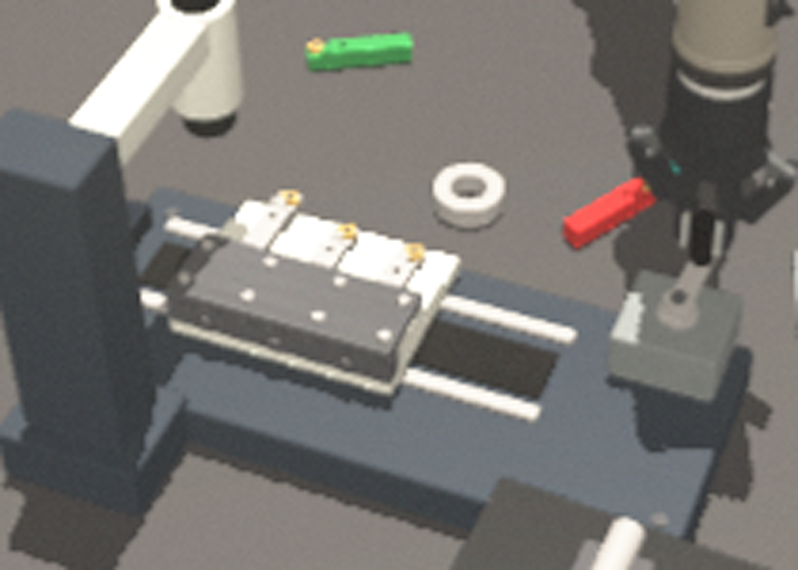

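Emit:
{"fn": "apply_moves", "kwargs": {"steps": [[0.0119, 0, -0.003, -0.003, -0.001, -0.002], [0.023, 0, -0.0082, -0.003, -0.001, -0.002], [0.0324, 0, -0.0158, -0.003, -0.001, -0.002], [0.0398, 0, -0.0256, -0.003, -0.001, -0.002], [0.0445, 0, -0.0368, -0.003, -0.001, -0.002], [0.0464, 0, -0.0488, -0.003, -0.001, -0.002], [0.0454, 0, -0.061, -0.003, -0.001, -0.002], [0.0414, 0, -0.0725, -0.003, -0.001, -0.002], [0.0348, 0, -0.0827, -0.003, -0.001, -0.002], [0.0258, 0, -0.091, -0.003, -0.001, -0.002]]}}

```text
time: 60.98
tcp_pos: [0.6201, 0.2916, 0.1344]
eef_rot: [0.489, -0.488, -0.511, 0.512]
contact_force: [-4.6, -2.3, 10.8]
opening: 0.21
```

```bash
python3 crank.py .5815 .2605 14 10
```

```text
row [0.0, 0.0, 0.0, -0.0016, 0.0009, -0.0001]
t 60.98 ang 0.678 rad 0.0495 F [-4.6 -2.3 10.8] [0.6201 0.2916 0.1344]
[[-0.0104, -0.0001, -0.0063, -0.002, 0.001, -0.0], [-0.0221, -0.0001, -0.0095, -0.002, 0.001, -0.0], [-0.0343, -0.0001, -0.0098, -0.002, 0.001, -0.0], [-0.0462, -0.0001, -0.0071, -0.002, 0.001, -0.0], [-0.0571, -0.0001, -0.0016, -0.002, 0.001, -0.0], [-0.0663, -0.0001, 0.0064, -0.002, 0.001, -0.0], [-0.0733, -0.0, 0.0163, -0.002, 0.001, -0.0], [-0.0777, -0.0, 0.0277, -0.002, 0.001, -0.0], [-0.0793, -0.0, 0.0398, -0.002, 0.001, -0.0], [-0.0778, 0.0, 0.0519, -0.002, 0.001, -0.0]]
```

Emit:
{"fn": "apply_moves", "kwargs": {"steps": [[-0.0104, 0, -0.0063, -0.002, 0.001, 0], [-0.0221, 0, -0.0095, -0.002, 0.001, 0], [-0.0343, 0, -0.0098, -0.002, 0.001, 0], [-0.0462, 0, -0.0071, -0.002, 0.001, 0], [-0.0571, 0, -0.0016, -0.002, 0.001, 0], [-0.0663, 0, 0.0064, -0.002, 0.001, 0], [-0.0733, 0, 0.0163, -0.002, 0.001, 0], [-0.0777, 0, 0.0277, -0.002, 0.001, 0], [-0.0793, 0, 0.0398, -0.002, 0.001, 0], [-0.0778, 0, 0.0519, -0.002, 0.001, 0]]}}

```text
time: 62.22
tcp_pos: [0.5736, 0.2106, 0.1345]
eef_rot: [-0.487, 0.491, 0.512, -0.509]
contact_force: [1.3, -1.1, 7.8]
opening: 0.213
```

```bash
python3 crank.py .5815 .2605 9 10
```

```text
row [0.0, 0.0, 0.0, 0.006, -0.0015, -0.0004]
t 62.23 ang -1.727 rad 0.0505 F [ 1.3 -1.1  7.8] [0.5736 0.2106 0.1345]
[[0.0026, 0.0, 0.0075, 0.006, -0.002, -0.0], [0.0059, -0.0, 0.0146, 0.006, -0.002, -0.0], [0.0103, -0.0001, 0.0211, 0.006, -0.002, -0.0], [0.0157, -0.0001, 0.0268, 0.006, -0.002, -0.0], [0.0218, -0.0001, 0.0317, 0.006, -0.002, -0.0], [0.0287, -0.0002, 0.0355, 0.006, -0.002, -0.0], [0.0361, -0.0002, 0.0382, 0.006, -0.002, -0.0], [0.0438, -0.0002, 0.0397, 0.006, -0.002, -0.0], [0.0516, -0.0002, 0.0399, 0.006, -0.002, -0.0], [0.0594, -0.0002, 0.039, 0.006, -0.002, -0.0]]
```

Emit:
{"fn": "apply_moves", "kwargs": {"steps": [[0.0026, 0, 0.0075, 0.006, -0.002, 0], [0.0059, 0, 0.0146, 0.006, -0.002, 0], [0.0103, 0, 0.0211, 0.006, -0.002, 0], [0.0157, 0, 0.0268, 0.006, -0.002, 0], [0.0218, 0, 0.0317, 0.006, -0.002, 0], [0.0287, 0, 0.0355, 0.006, -0.002, 0], [0.0361, 0, 0.0382, 0.006, -0.002, 0], [0.0438, 0, 0.0397, 0.006, -0.002, 0]]}}

```text
time: 63.22
tcp_pos: [0.5312, 0.2535, 0.1345]
eef_rot: [0.489, -0.488, -0.511, 0.512]
contact_force: [-0.5, -1.5, 10.0]
opening: 0.21
```

```bash
python3 crank.py .5815 .2605 2.5 6
```

```text
row [0.0, 0.0, 0.0, -0.0023, 0.0013, 0.0002]
t 63.23 ang -3.003 rad 0.0507 F [-0.5 -1.5 10. ] [0.5312 0.2535 0.1345]
[[0.0022, -0.0, -0.0006, -0.002, 0.001, 0.0], [0.0044, -0.0, -0.0005, -0.002, 0.001, 0.0], [0.0066, -0.0, -0.0006, -0.002, 0.001, 0.0], [0.0088, -0.0, -0.0007, -0.002, 0.001, 0.0], [0.011, -0.0, -0.0009, -0.002, 0.001, 0.0], [0.0131, -0.0, -0.0012, -0.002, 0.001, 0.0]]
```

Emit:
{"fn": "apply_moves", "kwargs": {"steps": [[0.0015, 0, 0, 0, 0, 0], [0.003, 0, 0, 0, 0, 0], [0.0045, 0, 0, 0, 0, 0]]}}

```text
time: 63.6
tcp_pos: [0.5309, 0.2578, 0.1345]
eef_rot: [0.489, -0.488, -0.511, 0.512]
contact_force: [-0.9, -2.7, 11.7]
opening: 0.211
```

Emit:
{"fn": "apply_moves", "kwargs": {"steps": [[0.001, 0, 0, 0, 0, 0], [0.002, 0, 0, 0, 0, 0]]}}

```text
time: 63.85
tcp_pos: [0.5309, 0.258, 0.1344]
eef_rot: [0.489, -0.488, -0.51, 0.513]
contact_force: [-2.5, -5.8, 13.4]
opening: 0.21
```

Emit:
{"fn": "apply_moves", "kwargs": {"steps": [[0.001, 0, 0, 0, 0, 0], [0.002, 0, 0, 0, 0, 0]]}}

```text
time: 64.1
tcp_pos: [0.5309, 0.2581, 0.1344]
eef_rot: [0.489, -0.489, -0.509, 0.513]
contact_force: [-2.7, -8.3, 13.9]
opening: 0.213
```

Emit:
{"fn": "apply_moves", "kwargs": {"steps": [[-0.003, 0, 0, 0, 0, 0], [-0.003, 0, 0, 0, 0, 0]]}}

```text
time: 64.35
tcp_pos: [0.5309, 0.2578, 0.1345]
eef_rot: [0.489, -0.488, -0.51, 0.512]
contact_force: [-2.3, -3.8, 10.4]
opening: 0.207
```

Emit:
{"fn": "apply_moves", "kwargs": {"steps": [[0, 0, 0, 0, 0, 0], [0, 0, 0, 0, 0, 0], [0, 0, 0, 0, 0, 0], [0, -0.03, 0, 0, 0, 0], [0, -0.08, 0, 0, 0, 0], [0, -0.12, 0.04, 0, 0, 0], [0, -0.12, 0.1, 0, 0, 0], [-0.06, -0.12, 0.12, 0, 0, 0], [-0.12, -0.12, 0.12, 0, 0, 0], [-0.12, -0.12, 0.12, 0, 0, 0]], "claw": 0.5}}

```text
time: 65.6
tcp_pos: [0.4161, 0.1299, 0.2533]
eef_rot: [0.491, -0.489, -0.509, 0.511]
contact_force: [0.7, 0.1, -0.0]
opening: 0.501
```

Run:
```python
from h import *
s=st();shot('w40');shot('s40','scene');shot('t40','top')
im=cv2.imread('pics/s40_raw.png');save('s40',im,(190,160,460,320),2.9)
im=cv2.imread('pics/t40_raw.png');save('t40',im,(180,40,400,260),2.7)
```

```text
t 65.6 p [0.4161 0.1299 0.2533] F [ 0.7  0.1 -0. ] op 0.501
[[-0.039 -0.005 -0.999]
 [ 0.999  0.001 -0.039]
 [ 0.001 -1.     0.005]]
```

View pics/s40.png

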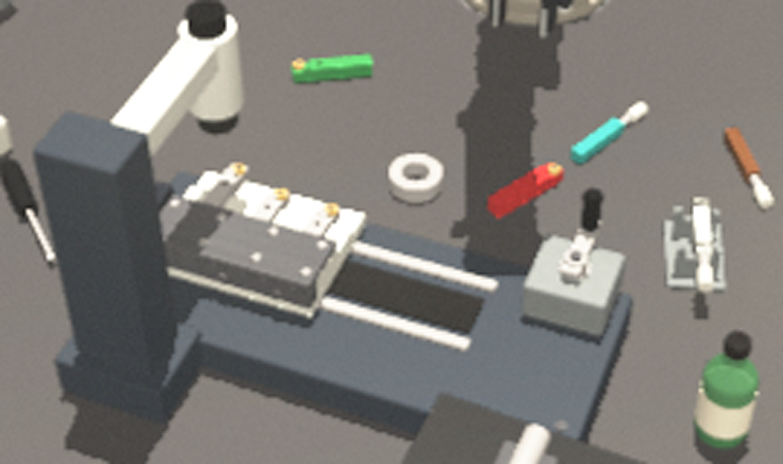

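View pics/t40.png

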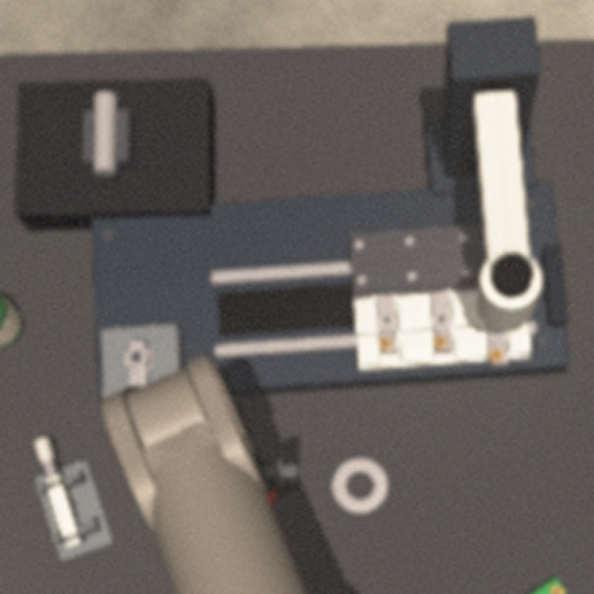

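View pics/w40.png

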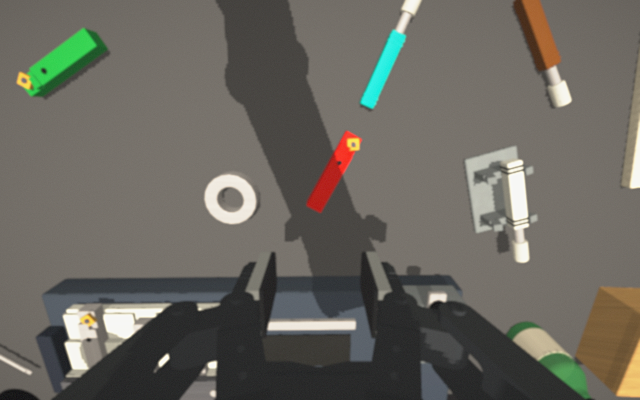

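Run:
```python
from h import *
c=cam('top');p=pix(c,311.1,150,.094);print(p,np.hypot(*(p[:2]-[.6385,.1699])))
goto(.42,.02,.22,.045)
```

```text
[0.64306159 0.02493365 0.094     ] 0.14503810238571413
row [-0.1155, 0.0331, 0.0017, -0.0045, 0.0029, 0.0015]
```

Emit:
{"fn": "apply_moves", "kwargs": {"steps": [[-0.06, 0.015, 0, 0, 0, 0], [-0.11, 0.03, 0, 0, 0, 0], [-0.11, 0.03, 0, 0, 0, 0], [-0.11, 0.03, 0, 0, 0, 0]]}}

```text
time: 66.25
tcp_pos: [0.4218, 0.0263, 0.2232]
eef_rot: [0.489, -0.486, -0.511, 0.513]
contact_force: [-0.4, 0.4, -0.4]
opening: 0.499
```

Run:
```python
from h import *
s=st();shot('w41')
im=cv2.imread('pics/w41_raw.png');save('w41',im,(120,230,320,390),3.8)
```

```text
t 66.25 p [0.4218 0.0263 0.2232] F [-0.4  0.4 -0.4] op 0.499
[[-0.049 -0.005 -0.999]
 [ 0.999  0.001 -0.049]
 [ 0.001 -1.     0.005]]
```

View pics/w41.png

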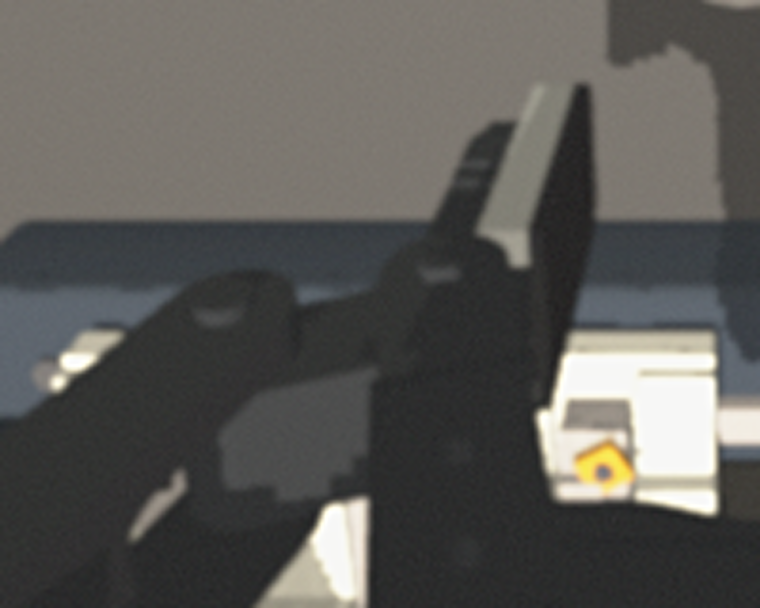

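Emit:
{"fn": "apply_moves", "kwargs": {"steps": [[-0.06, 0, 0, 0, 0, 0], [-0.12, 0, 0, 0, 0, 0], [-0.18, 0, 0, 0, 0, 0], [-0.23, 0, 0, 0, 0, 0], [-0.23, 0, 0, 0, 0, 0], [-0.23, 0, 0, 0, 0, 0]]}}

```text
time: 67.05
tcp_pos: [0.4332, -0.2032, 0.2228]
eef_rot: [0.489, -0.486, -0.512, 0.513]
contact_force: [-0.1, -0.1, -0.4]
opening: 0.503
```

Run:
```python
from h import *
s=st();shot('w42')
im=cv2.imread('pics/w42_raw.png');save('w42',im,(380,220,640,390),3)
```

```text
t 67.05 p [ 0.4332 -0.2032  0.2228] F [-0.1 -0.1 -0.4] op 0.503
[[-0.05  -0.005 -0.999]
 [ 0.999  0.001 -0.05 ]
 [ 0.002 -1.     0.005]]
```

View pics/w42.png

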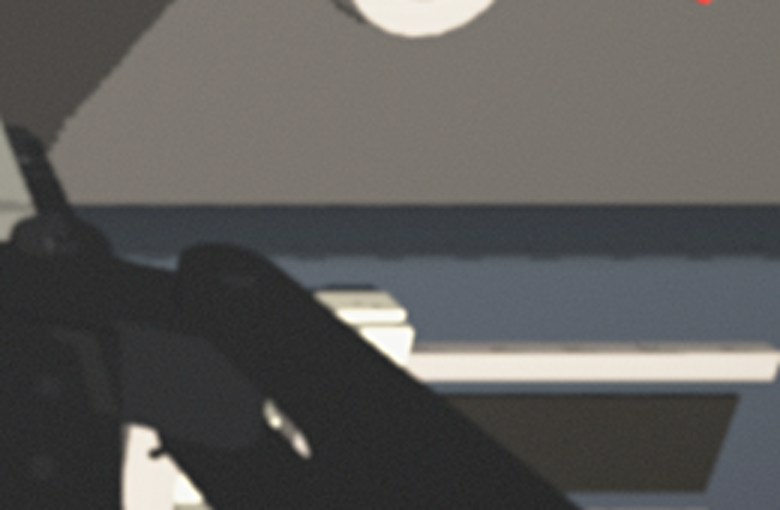

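Run:
```python
from h import *
goto(.44,-.07,.36,.045)
```

```text
row [0.1326, -0.137, -0.013, -0.0048, 0.0061, 0.0019]
```

Emit:
{"fn": "apply_moves", "kwargs": {"steps": [[0.03, -0.06, 0, 0, 0, 0], [0.08, -0.12, 0, 0, 0, 0], [0.13, -0.137, -0.013, 0, 0, 0], [0.132, -0.137, -0.013, -0.005, 0.006, 0], [0.132, -0.137, -0.013, -0.005, 0.006, 0], [0.132, -0.137, -0.013, -0.005, 0.006, 0]], "claw": 0}}

```text
time: 67.85
tcp_pos: [0.4389, -0.0736, 0.3591]
eef_rot: [0.49, -0.489, -0.51, 0.51]
contact_force: [-0.5, -0.4, -0.5]
opening: 1.001
```

Run:
```python
from h import *
s=st();shot('w43')
im=cv2.imread('pics/w43_raw.png');save('w43',im,(210,210,430,370),3.6)
```

```text
t 67.85 p [ 0.4389 -0.0736  0.3591] F [-0.5 -0.4 -0.5] op 1.001
[[-0.04  -0.001 -0.999]
 [ 0.999  0.001 -0.04 ]
 [ 0.001 -1.     0.001]]
```

View pics/w43.png

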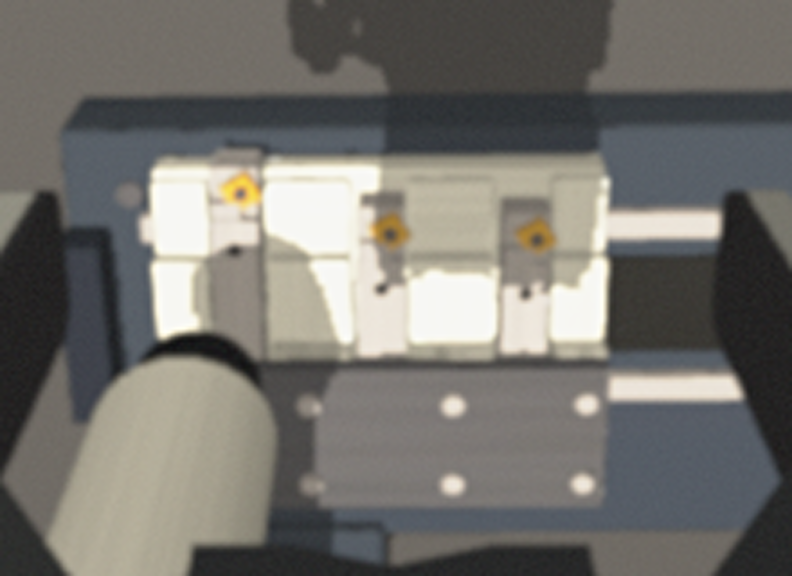

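Run:
```python
from h import *
c=camof('w43');A=lambda x,y:(210+x/3.6,210+y/3.6)
for n,x,y,z in (('C',238,157,.0755),('B',383,207,.0755),('A',526,213,.0755),('edge@330',330,165,.06),('edge@560',560,163,.06),('FL',606,163,.06),('FR',152,167,.06)):
    p=pix(c,*A(x,y),z);print(n,p.round(4),inlane(p))
```

```text
C [ 0.5684 -0.1301  0.0755] [-0.0098 -0.2044]
B [ 0.5887 -0.0709  0.0755] [ 0.0132 -0.1461]
A [ 0.5892 -0.0122  0.0755] [ 0.0163 -0.0875]
edge@330 [ 0.5785 -0.0936  0.06  ] [ 0.0019 -0.1683]
edge@560 [0.5738 0.0027 0.06  ] [ 0.0016 -0.0719]
FL [0.5731 0.022  0.06  ] [ 0.0017 -0.0526]
FR [ 0.5823 -0.1682  0.06  ] [ 0.0024 -0.243 ]
```

Run:
```python
from h import *
print(robot.sign_off());s=st()
```

```text
the job is handed in; nothing more can be done
None
the job is handed in; nothing more can be done
```

The job is done and handed in at about 68 s of the 210 s allowed. All three holders (100, 110 and 125 mm) were on the bench, and each went into its own lane, insert up. The drift is back in its notched rest and the slide is wound to its end under the camera.

- **Tapping home:** I moved each holder in short drift strokes, then crept it forward in sub-millimetre steps until it stalled. Drift forces read at the end of each move were at most about 8 N. The stall points matched the expected stop depths to within about 1 mm.
- **Drift:** the pictures after release show it lying along its notches.
- **Crank:** it stalled at the end of its third turn. The slide's travel measured 145 mm in the top view and about 147 mm in the wrist view. The crank was already about 0.4 rad (3 mm) round when I first gripped it.
- **Last wrist view:** the middle and left holder fronts were within about 1.5 mm of their home positions. The right-hand holder's front read about 2.6 mm short against the carriage edge. The position of its insert puts it home instead, so I took the difference as an error in reading that edge.
- **Bystanders:** I touched none of them, and those in view had not moved.

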